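# Load the laser marking cell and shut its sash

## Robot

A 6-joint arm with a two-finger parallel gripper is mounted at the origin on a cart in front of the work surface, level with it; the furniture and walls round the work are solid. World frame = base frame: x ahead of the robot, y to its left, z up, the work surface at z = 0. Lengths are in m, angles in rad, forces in N, time in s.
With the tool pointing down it reaches from about 0.325 to 0.775 m from the base axis. Payload 5.5 kg.
Tool frame: the origin (TCP) lies at the very end of the fingers, on their centre line; the grasp point (between the pads) lies 19 mm behind it (hold_point_z is the distance from the TCP to the grasp point, in m); y points along the fingers, x is the direction in which the jaws open and shut, and the axes are right-handed (so a half turn about y gives the same grasp; the last joint's range is limited). The gripper opens to 88 mm and grips with 3 to 60 N. Pads are 20 mm wide; open, the fingers measure 115 mm over their backs; the gripper's body (75 mm by 178 mm) begins 61 mm behind the grasp point.
Start: joints at [1.214, 0.091, 1.231, -0, 1.82, -0.057], TCP at [0.177, 0.573, 0.192] pointing down, gripper open.
Joint ranges: [-2.87, 2.87], [-0.86, 2.18], [0.17, 2.46], [-1.51, 4.65], [0.06, 2.69], [-2.65, 2.65]. Speed limits (rad/s): [2.57, 2.57, 3.01, 3.14, 3.14, 3.14].

## Interface

Orientations are given as a rotation vector (axis times angle).
In Python, from workcell import state, snapshot, finish_job, hold_point_z gives the robot as it stands.
- The arm moves only by the tool apply_moves, never from a script. Its argument "increments" is a list of rows, each a list of 3 entries, a list of its own where there are three numbers: the closure, from 0 (fully open) to 1 (shut), then the shift along the tool's x, y, z in mm, then the turn, a rotation vector about the tool's x, y, z in degrees. A call has 1 to 8 rows; each row shifts and turns the commanded pose from where the row before left it, along the tool's axes as they then stand; what a row does not reach is not made up. A row lasts 1/8 s, in which the tool goes at most 62.5 mm and 10.7 degrees, less where a joint would pass 70% of its speed; a pose out of reach is approached as far as the arm can. A call is refused whole if a number of a shift passes 62.5 or a number of a turn 10.7, either way. A call with a gripper value outside its range is refused whole. The fingers move at their own pace and stop on an object; "force" is the grip in N (left out, the last holds). Time passes only in rows, so rows that do not move let the fingers close. It gives the time, the measured TCP pose, the force and the opening at its end, in the units of the state.
- state(): the state, without advancing time (a new reading comes with each control period).
- snapshot(name): name is "scene" or "top" or "wrist"; returns a dict with "frame" (384x512x3 uint8, blue, green, red), "mtx" (3x3 intrinsics, pixels), "rvec" (rotation vector, rad) and "tvec" (3), from world to camera coordinates, as OpenCV has them. Camera axes: x right, y down, z forward; pixel columns grow to the right and rows downward; lengths in m; the calibration is good to about 2 mm. A picture is of the moment at which its call begins. There is no depth.
- finish_job(): hands the job in, once; it reports no verdict.
The state is a dict: "time": time; "q": joint angles; "qd": joint speeds; "joint_torque": joint torques, N m; "ee_pos": TCP position; "tcp_rot": TCP orientation; "ft_force": force on the tool from outside, world axes, zero at the start; "wrist_torque": the same for the moment, N m; "width": opening from 0.0 (shut) to 1.0 (fully open).
Only numpy, scipy, OpenCV 4.12 (cv2) and the standard library are available. Lean on these libraries where they do the work, as an engineer would, in place of code of your own. Each camera call takes 0.05 s, during which the arm holds its last target.

## Task

First raise the clear sash of the small marking cell right up by its handle. Then stand the lone chrome coupling from the green table in front of the cell upright in the cup-shaped nest on the loading tray and press down on it until the nest's tapered shank is fully home in its socket. Then push the tray all the way into the cell by its upright tab, lower the sash fully shut again, and leave the other things on the table where they are.

Things in the scene. Friction and masses are not known exactly. Their poses are not given: they have to be found in the camera images.
- cell: Marking cell, fixed: dark base 60 mm high, 284 wide, with a tongue under the tray; grey hood on it, 280 wide, up to 218 mm; dark marking head on top (to 291 mm). Origin on the table, in the sash plane, on the tray's axis; +x points into the cell, +y left, z up. Side walls at y = +76 and -196 mm. The sash runs between posts (top at 250 mm) at y = +74 and -194 mm.
- sash (a joint): Height of the clear sash in m: 0 fully shut, 0.10 fully up (end stop). Stays where it is left; raising takes about 9 N, lowering about 3 N. Its lower edge is 90 mm above the table when shut; below about 0.075 it blocks a coupling on the tray. It starts shut or up to 15 mm open.
- sash_grip (a point): Where to take the sash's handle: a black upright tab near the sash's right end, 14 mm wide (cell y), 24 deep (x), 42 high, on a stalk, free on both sides, to be pinched from above across its 14 mm. This point is 65 mm in front of the sash plane, at cell y = -130 mm, 210 mm above the table when shut; tab top 17 mm above it, underside 25 mm below. Moves with the sash; axes as the cell's.
- tray (a joint): Position of the loading tray in m: 0 fully out towards the robot, 0.145 fully in (end stop). It starts out (0 to 0.015), stays where it is left and slides along the cell's +x with about 3 N. The nest's axis is 100 mm in front of the sash plane at 0 and 45 mm behind it at 0.145.
- tray_grip (a point): Where to take the tray's black upright tab: 14 mm wide (cell y), 22 mm deep (cell x), its top 125 mm above the table, this point 110 mm above the table and 110 mm in front (-x) of the nest's axis; tray deck 76 mm above the table. Moves with the tray; axes as the cell's. With the tray fully in it is still 65 mm in front of the sash plane.
- nest (a joint): How far the nest has been pressed into its tapered socket on the tray, in m: 0 stands 10 mm proud, 0.010 fully home (hard stop). It starts at 0 to 0.002. Friction alone holds it: it moves down only under more than about 8 N (plus a little for speed; press slowly) and stays where it is left.
- nest_seat (a point): Centre of the nest's inner floor, on which the coupling stands: 112 mm above the table at joint value 0, 102 mm when home. The nest is a steel cup, inside diameter 37 mm at the floor, flaring to 43 mm at the rim 6 mm above the floor, outside 51 mm. Moves with tray and nest; z up.
- coupling_mid (a point): Centre of the chrome coupling standing alone on the green table in front of the cell, left or right of the tray: a round turned part, 33 mm across, 46 mm high (this point half-way up), 0.06 kg, crenellated end up. Grip it across the diameter in its upper half so that fingertips clear the nest's rim; any yaw. Couplings on the white bench, beside or behind the cell and in the heaps are not meant.
- block: Steel gauge block 60 x 30 x 45 mm, bystander; origin at the centre of its underside. It stands on the other side of the tray from the coupling.
- tape: Roll of brown tape, 80 mm across, 20 mm high, bystander; origin at the centre of its underside.
- adapter_r: Black adapter box 44 x 91 x 26 mm at the right, bystander; origin at the centre of its underside.
- cup: Dark plastic tool cup, 79 mm across, 87 mm high, right of the cell, bystander; origin at the centre of its underside.
- torch_l: Black pocket torch standing upright, 32 mm across, 100 mm high, left of the cell, bystander; origin at the centre of its underside.
- ring: Steel ring gauge lying flat, 56 mm across, 14 mm high, bystander in front of the cell's right end; origin at the centre of its underside.
Things that resemble listed ones, but are neither listed nor needed, are in the scene too. What is shaped like the part that bears coupling_mid but blue is not meant.

How it is judged:
On the way, in this order (a step that is already met when the one before it is completed fails the run):
1. the sash is raised at least 85 mm (value of joint sash above 0.085 m), for 0.2 s.
2. the coupling stands in the nest and the nest is pressed home (horizontal distance between coupling_mid and nest_seat below 0.006 m and z of coupling_mid in the frame of nest_seat below 0.027 m and angle between coupling_mid's own z axis and vertical below 0.12 rad and value of joint nest above 0.008 m), for 0.2 s.
3. the tray is fully in with the coupling in its nest (value of joint tray above 0.139 m and horizontal distance between coupling_mid and nest_seat below 0.006 m), for 0.2 s.
At the end, for the whole second after the job is handed in: The sash is shut (within 4 mm), the tray is fully in (within 6 mm of its stop), the nest is home (within 2 mm), and the coupling stands upright (within 0.12 rad) on the nest's floor (within 4 mm), centred within 6 mm (all of step 3 and value of joint sash below 0.004 m and value of joint nest above 0.008 m and z of coupling_mid in the frame of nest_seat below 0.027 m and angle between coupling_mid's own z axis and vertical below 0.12 rad); the robot touches nothing.
It fails at once if a bystander on the table is moved more than 30 mm (distance of any of block, tape, ring, adapter_r, cup, torch_l from where it was at the start of the episode above 0.03 m).
It also fails if it takes over 70 s, if anything falls off the work surface, if the arm or the gripper's body presses on something with over 40 N, if the wrist force passes 120 N, or if a joint passes its speed limit or range.

## Working session

There is one attempt and no reset: what is moved stays moved. The work goes in short steps, Python scripts to look and compute and a tool call to move; the robot and the scene stay as the last step left them, time stands still between calls to the robot, and variables do not carry over. Pictures are saved under pics/ and viewed, and the job is handed in when it is done.

Besides the shell and the picture viewer there is one more tool, called after "Call:" by a JSON object that holds its "op" and its "data", one argument or row to a line. apply_moves: Moves the arm, as the interface text tells. Its arguments: {"type":"object","properties":{"increments":{"type":"array","items":{"type":"array"}},"force":{"type":"number"}},"required":["increments"]}

```bash
mkdir -p pics; ls
python3 - <<'E'
from workcell import state, snapshot, hold_point_z
import cv2
s=state(); print(s, hold_point_z)
for n in ["scene","top","wrist"]:
    d=snapshot(n); cv2.imwrite(f"pics/{n}0.png",d["frame"]); print(n,d["mtx"],d["rvec"],d["tvec"])
E
```

```text
pics
{'time': 0.0, 'q': array([ 1.21429521e+00,  9.18529463e-02,  1.23187184e+00,  5.97697609e-06,
        1.81982370e+00, -5.67112484e-02]), 'qd': array([-0.00114308, -0.00136892,  0.00058587,  0.00116687, -0.0003264 ,
       -0.00090733]), 'joint_torque': array([ 5.05175899e-05, -4.46452475e+01, -4.06444001e+01,  6.99815503e-02,
        2.92190892e-02, -2.07295338e-04]), 'ee_pos': array([0.17707072, 0.57289628, 0.19111843]), 'tcp_rot': array([-1.33732849, -0.98437066,  0.98709486]), 'ft_force': array([ 0.56768935, -0.03071558, -0.6077538 ]), 'wrist_torque': array([ 0.0141872 , -0.02162232, -0.01381287]), 'width': 1.002567371873937} 0.0187
scene [[382.28445775   0.         255.91647076]
 [  0.         382.28445775 196.47078571]
 [  0.           0.           1.        ]] [ 0.8557792  -2.27323604  1.33182183] [0.56643317 0.24071489 0.89058695]
top [[483.52683674   0.         246.2578087 ]
 [  0.         483.52683674 189.42967304]
 [  0.           0.           1.        ]] [ 2.11664213 -2.16308599  0.13529243] [0.19843177 0.61240847 1.17511302]
wrist [[313.08886899   0.         258.20981064]
 [  0.         313.08886899 190.0125737 ]
 [  0.           0.           1.        ]] [-2.32363099 -1.71432947 -0.2566152 ] [-0.59978231 -0.0351656   0.39223718]
```

Run:
```python
import cv2
for n in ["scene","top"]:
    cv2.imwrite(f"pics/{n}0b.png",cv2.resize(cv2.imread(f"pics/{n}0.png"),(800,600),interpolation=cv2.INTER_CUBIC))
```

```text
(no output)
```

View pics/scene0b.png

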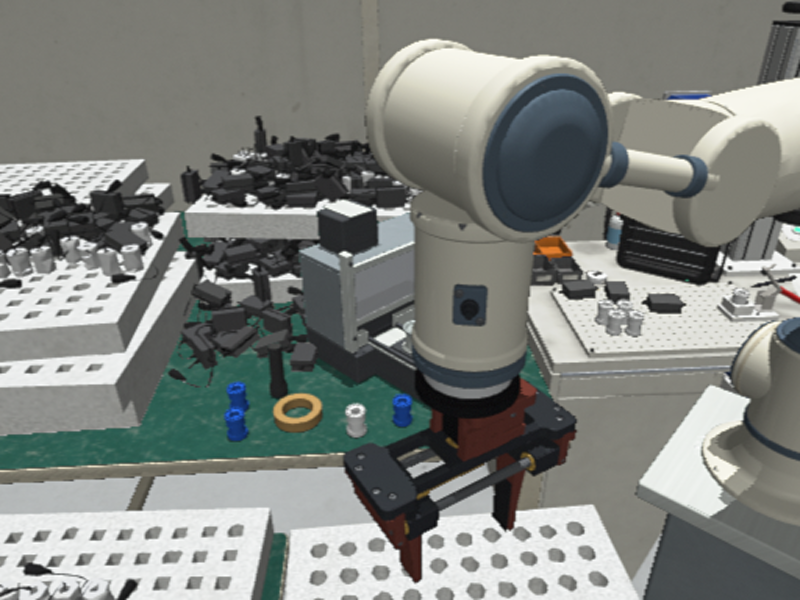

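View pics/top0b.png

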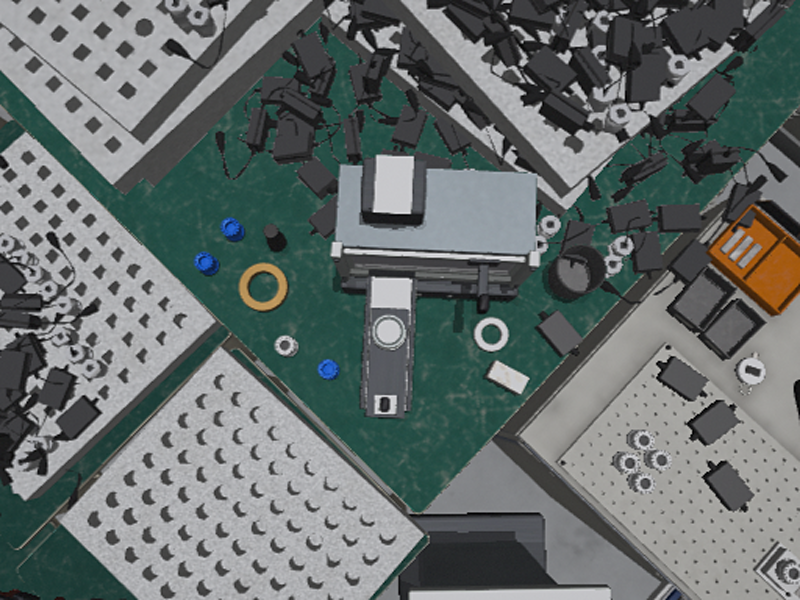

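View pics/wrist0.png

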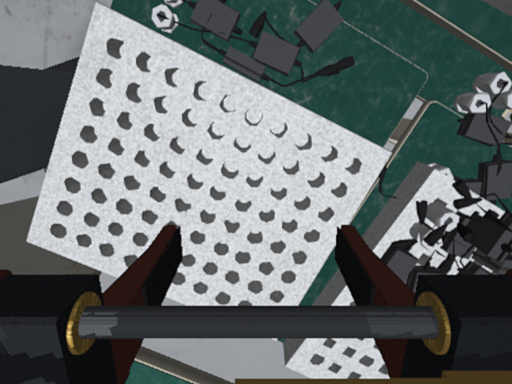

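```bash
cat > h.py <<'E'
import numpy as np, cv2
from workcell import state, snapshot, hold_point_z
def cam(d):
    R=cv2.Rodrigues(np.array(d["rvec"],float))[0]; return np.array(d["mtx"]),R,np.array(d["tvec"],float).ravel()
def p2w(d,u,v,z):
    K,R,t=cam(d); r=R.T@np.linalg.solve(K,[u,v,1]); c=-R.T@t
    return c+r*(z-c[2])/r[2]
def w2p(d,P):
    K,R,t=cam(d); p=K@(R@np.array(P,float)+t); return p[:2]/p[2]
def shot(n,fn,x0,y0,x1,y1,s):
    d=snapshot(n); cv2.imwrite("pics/"+fn,cv2.resize(d["frame"][y0:y1,x0:x1],None,fx=s,fy=s,interpolation=cv2.INTER_CUBIC)); return d
import pickle
E
python3 - <<'E'
from h import *
d=shot("top","t1.png",160,90,360,275,4-.0)
pickle.dump(d,open("top0.pkl","wb"))
q=lambda u,v,z: print(p2w(d,u/1.5625,v/1.5625,z).round(4))
q(286,345,.046); q(389,332,.118); q(384,402,.125); q(483,300,.227);q(483,310,.227)
K,R,t=cam(d);print(-R.T@t)
E
```

```text
[0.5407 0.3451 0.046 ]
[0.5511 0.1788 0.118 ]
[0.4468 0.1883 0.125 ]
[0.5819 0.0481 0.227 ]
[0.5681 0.0487 0.227 ]
[0.44309495 0.16723771 1.25339871]
```

View pics/t1.png

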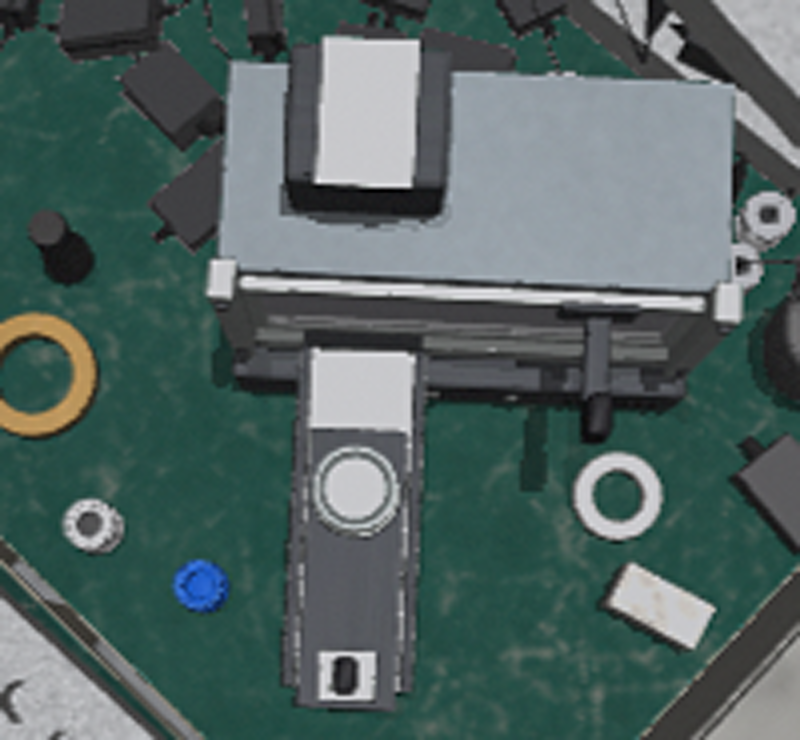

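Run:
```python
from h import *
d=pickle.load(open("top0.pkl","rb"))
f=d["frame"]
cv2.imwrite("pics/z1.png",cv2.resize(f[150:210,205:350],None,fx=5.5,fy=5.5,interpolation=cv2.INTER_CUBIC))
cv2.imwrite("pics/z2.png",np.hstack([cv2.resize(f[195:270,225:275],None,fx=7,fy=7,interpolation=cv2.INTER_CUBIC),cv2.resize(f[195:270,165:215],None,fx=7,fy=7,interpolation=cv2.INTER_CUBIC)]))
```

```text
(no output)
```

View pics/z1.png

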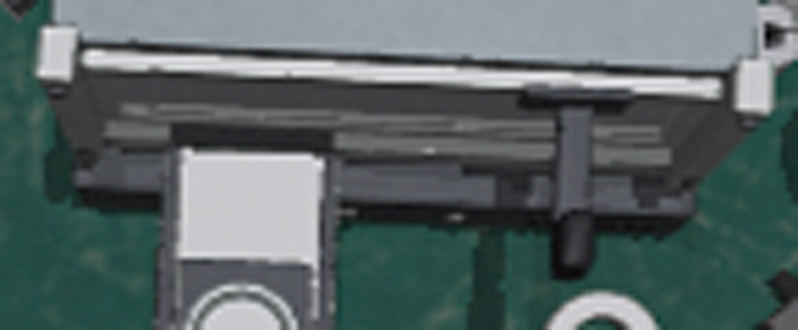

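View pics/z2.png

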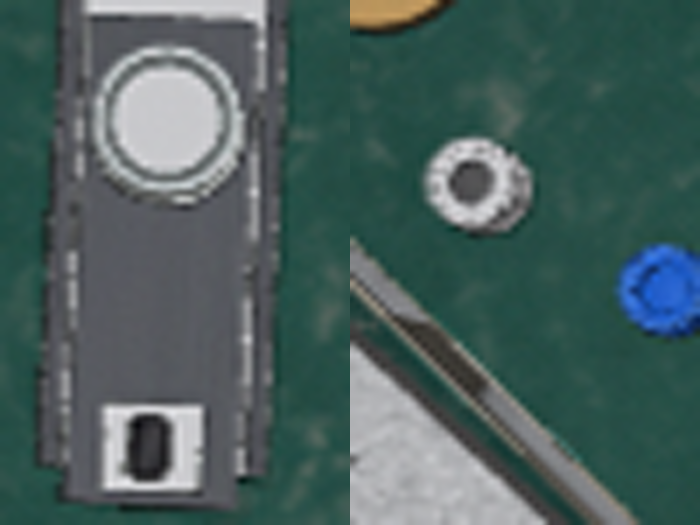

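Run:
```python
from h import *
d=pickle.load(open("top0.pkl","rb"))
a=lambda u,v,z:p2w(d,205+u/5.5-.41,150+v/5.5-.41,z)
b=lambda u,v,z,x0=225:p2w(d,x0+u/7-.43,195+v/7-.43,z)
L=a(57,52,.25);Rr=a(753,84,.25);H=a(573,238,.227+.005)
N=b(169,122,.117);T=b(149,447,.125);C=b(473-350,183,.046,165)
for n,p in zip("LRHNTC",[L,Rr,H,N,T,C]): print(n,p.round(4))
print("postdist",np.linalg.norm(L-Rr), "NT",np.linalg.norm((N-T)[:2]))
yaw1=np.arctan2((N-T)[1],(N-T)[0]); dd=L-Rr; yaw2=np.arctan2(-dd[0],dd[1]); print(np.degrees([yaw1,yaw2]))
yaw=yaw2
ex=np.array([np.cos(yaw),np.sin(yaw)]);ey=np.array([-ex[1],ex[0]])
o=(L[:2]-74*ey/1000+Rr[:2]+194*ey/1000)/2; print("origin",o)
for n,p in zip("LRHNT",[L,Rr,H,N,T]): print(n,(p[:2]-o)@ex,(p[:2]-o)@ey)
```

```text
L [0.6537 0.247  0.25  ]
R [ 0.6348 -0.0194  0.25  ]
H [0.5793 0.0495 0.232 ]
N [0.5524 0.1793 0.117 ]
T [0.4441 0.1881 0.125 ]
C [0.541  0.3473 0.046 ]
postdist 0.2671327681347668 NT 0.10861241243251477
[-4.64386741 -4.06041609]
origin [0.64850925 0.17366137]
L -2.3418766925686896e-17 0.07356638406738338
R -2.2551405187698492e-17 -0.19356638406738338
H -0.06020291885389525 -0.12872649080155402
N -0.09627796888822061 -0.0011358134271739354
T -0.2048847500072886 -2.981642647861306e-05
```

Run:
```python
from h import *
d=pickle.load(open("top0.pkl","rb")); s=snapshot("scene")
def P(d):
    K,R,t=cam(d); return K@np.c_[R,t]
for a,b in [((222,347),(288,530)),((428,540),(592,507))]:
    X=cv2.triangulatePoints(P(d),P(s),np.array(a)/1.5625,np.array(b)/1.5625).ravel(); X=X[:3]/X[3]
    print(X, w2p(d,X)*1.5625,w2p(s,X)*1.5625)
R=cv2.Rodrigues(state()["tcp_rot"])[0];print(R.round(3)); K,Rs,t=cam(s); print("scene cam",-Rs.T@t)
for n,p in dict(C=[.541,.347,.046],H=[.5793,.0495,.227],N=[.5524,.1793,.118]).items(): print(n,w2p(s,p)*1.5625)
```

```text
[ 0.55631616  0.49109145 -0.12854009] [220.69684456 345.63252963] [291.38905266 530.57182805]
[ 0.20960038  0.12295092 -0.12941564] [426.39942821 537.17697561] [597.47878597 506.78696302]
[[ 0.295 -0.    -0.955]
 [ 0.955 -0.001  0.295]
 [-0.001 -1.     0.   ]]
scene cam [-0.02154114  0.86631132  0.64882663]
C [356.94188277 405.41205867]
H [453.76553161 239.894498  ]
N [418.91846405 323.98582394]
```

Call:
{"op": "apply_moves", "data": {
  "increments": [
    [0, [0, -45, 0], [0, -6.5, 0]],
    [0, [0, -45, 0], [0, -6.5, 0]],
    [0, [-41, 0, -36], [0, 0, 0]],
    [0, [-41, 0, -36], [0, 0, 0]],
    [0, [-41, 0, -36], [0, 0, 0]],
    [0, [-41, 0, -36], [0, 0, 0]],
    [0, [-41, 0, -36], [0, 0, 0]],
    [0, [-41, 0, -36], [0, 0, 0]]
  ],
  "force": 30
}}

```text
time: 1.25
ee_pos: [0.3755, 0.3106, 0.2822]
tcp_rot: [-1.243, -1.156, 1.155]
ft_force: [0.6, 0.5, 0.3]
width: 1.001
```

Call:
{"op": "apply_moves", "data": {
  "increments": [
    [0, [-41, 0, -36], [0, 0, 0]],
    [0, [-41, 0, -36], [0, 0, 0]],
    [0, [-41, 0, -36], [0, 0, 0]],
    [0, [-41, 0, -36], [0, 0, 0]],
    [0, [-41, 0, -36], [0, 0, 0]],
    [0, [0, 0, 0], [0, 0, 0]],
    [0, [0, 0, 0], [0, 0, 0]]
  ]
}}

```text
time: 2.12
ee_pos: [0.5391, 0.0949, 0.2821]
tcp_rot: [-1.242, -1.155, 1.155]
ft_force: [-0.7, 0.6, -0.1]
width: 0.996
```

```bash
cat > g.py <<'E'
from h import *
yaw=np.radians(-4.2)
def rel(P):
    s=state(); R=cv2.Rodrigues(s["tcp_rot"])[0]
    return (R.T@(np.array(P)-s["ee_pos"])*1000).round(1)
def rotfix():
    R=cv2.Rodrigues(state()["tcp_rot"])[0]
    ey=np.array([-np.sin(yaw),np.cos(yaw),0]);ex=np.array([np.cos(yaw),np.sin(yaw),0])
    Rd=np.c_[ey,[0,0,-1],-ex]
    return np.degrees(cv2.Rodrigues(R.T@Rd)[0].ravel()).round(2)
E
python3 - <<'E'
from g import *
print(state()["time"],state()["ee_pos"],rotfix(),rel([.577,.049,.30]))
d=shot("wrist","w1.png",0,0,512,384,1.5); pickle.dump(d,open("w1.pkl","wb"))
shot("scene","s1.png",200,100,512,300,2.5)
E
```

```text
2.125 [0.53905202 0.09492662 0.282126  ] [-0.03  0.01  0.02] [-43.  -17.9 -41.2]
```

View pics/w1.png

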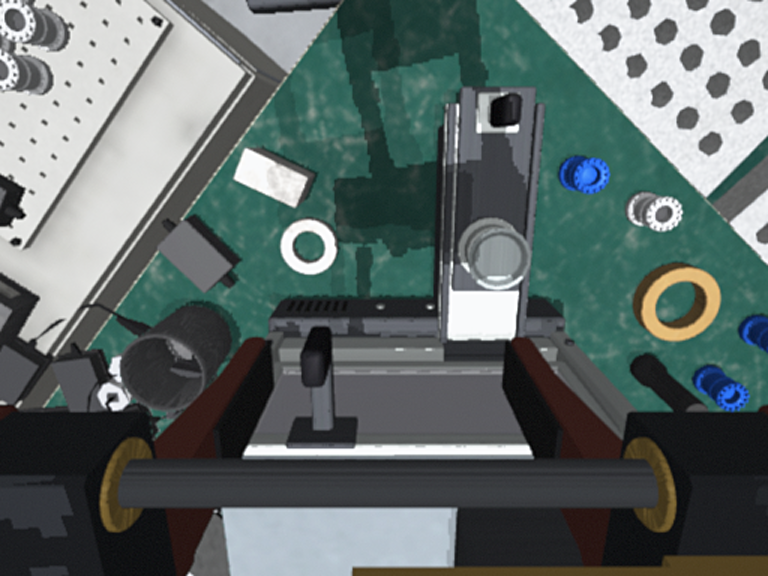

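View pics/s1.png

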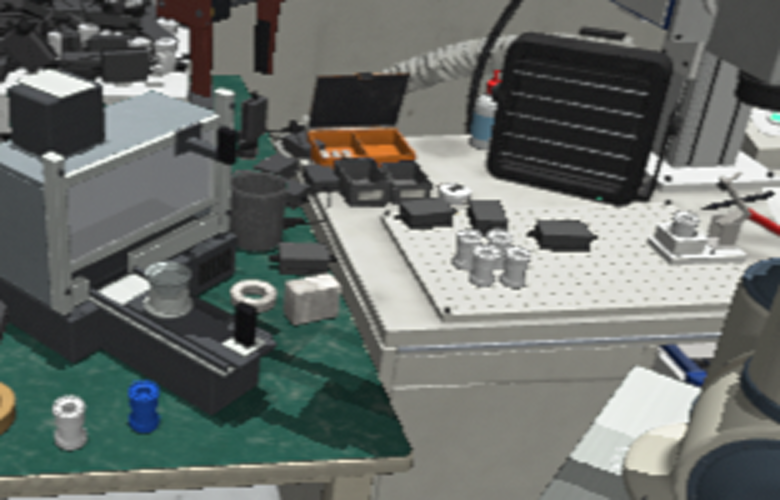

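Run:
```python
from g import *
d=pickle.load(open("w1.pkl","rb")); s=snapshot("scene"); t=pickle.load(open("top0.pkl","rb"))
for z in (.21,.22,.227,.232,.237,.242): print(z,((w2p(s,[.577,.049,z])-[200,100])*2.5).round(1),(w2p(d,[.577,.049,z])*1.5).round(1),((w2p(t,[.577,.049,z])-[205,150])*5.5).round(1))
for z in (.185,.19,.195,.2): print(z,((w2p(s,[.577,.049,z])-[200,100])*2.5).round(1))
for P in ([.5524,.1793,.118],[.4441,.188,.125],[.541,.3473,.046],[.541,.3473,.0]): print(((w2p(s,P)-[200,100])*2.5).round(1),(w2p(d,P)*1.5).round(1))
```

```text
0.21 [227.4 148. ] [316.4 349.5] [566.2 249.1]
0.22 [227.7 139.9] [313.9 356.6] [568.9 245.8]
0.227 [227.9 134.2] [312.1 361.9] [570.9 243.4]
0.232 [228.1 130.1] [310.8 365.9] [572.3 241.7]
0.237 [228.2 126. ] [309.4 370. ] [573.8 240. ]
0.242 [228.4 121.9] [308.  374.2] [575.2 238.3]
0.185 [226.7 167.9]
0.19 [226.8 164. ]
0.195 [227. 160.]
0.2 [227.1 156. ]
[170.3 268.4] [495.4 259.4]
[246.7 301.3] [509.2 110.9]
[ 70.9 398.8] [662.3 215.1]
[ 73.  434.4] [636.8 208.1]
```

Call:
{"op": "apply_moves", "data": {
  "increments": [
    [0, [-23, 0, -21], [0, 0, 0]],
    [0, [-20, 0, -20], [0, 0, 0]],
    [0, [0, 0, 0], [0, 0, 0]],
    [0, [0, 30, 0], [0, 0, 0]],
    [0, [0, 30, 0], [0, 0, 0]],
    [0, [0, 20, 0], [0, 0, 0]],
    [0, [0, 0, 0], [0, 0, 0]],
    [0, [0, 0, 0], [0, 0, 0]]
  ]
}}

```text
time: 3.28
ee_pos: [0.577, 0.0496, 0.2038]
tcp_rot: [-1.243, -1.158, 1.155]
ft_force: [0.2, 0.2, 0.3]
width: 0.998
```

Run:
```python
from g import *
print(state()["time"],state()["ee_pos"],rotfix(),rel([.577,.049,.198]))
d=shot("wrist","w2.png",0,0,512,384,1.5); 
d=shot("scene","s2.png",200,100,350,200,5)
```

```text
3.275 [0.57703663 0.04958068 0.20379482] [0.11 0.09 0.02] [-0.6  5.8  0. ]
```

View pics/w2.png

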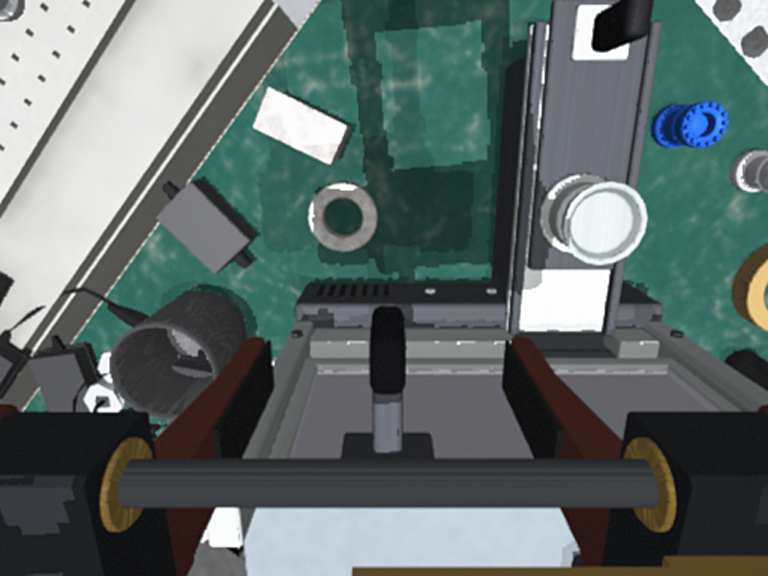

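View pics/s2.png

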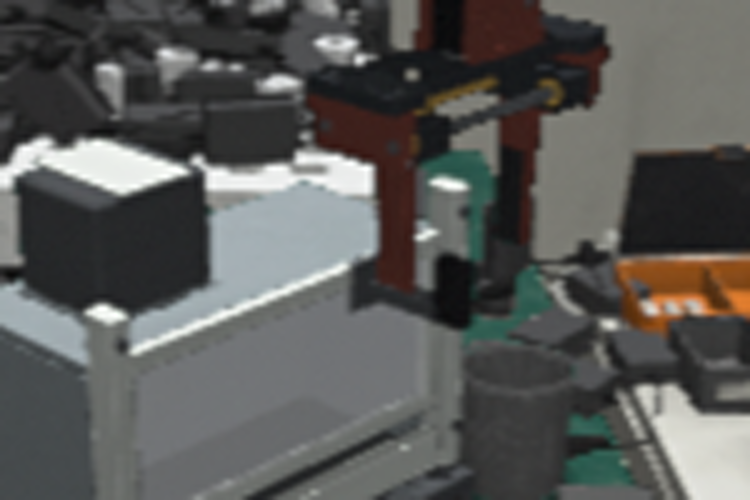

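Run:
```python
from g import *
s=snapshot("scene"); w=snapshot("wrist"); e=state()["ee_pos"]; R=cv2.Rodrigues(state()["tcp_rot"])[0]
for n,o in dict(tcp=[0,0,0],f=[.044,0,0],fr=[-.044,0,0],tabtop=[0,-.031,0],tabtopfront=[0,-.031,.012],topback=[0,-.031,-.012],bottomfront=[0,.013,.012]).items():
    P=e+R@np.array(o); print(n,((w2p(s,P)-[200,100])*5).round(),(w2p(w,P)*1.5).round())
```

```text
tcp [454. 306.] [385. 333.]
f [402. 329.] [485. 333.]
fr [503. 284.] [286. 333.]
tabtop [456. 256.] [385. 366.]
tabtopfront [472. 262.] [385. 336.]
topback [440. 250.] [385. 393.]
bottomfront [469. 333.] [386. 298.]
```

Call:
{"op": "apply_moves", "data": {
  "increments": [
    [0, [-0.5, 4, -1], [0, 0, 0]],
    [1, [0, 0, 0], [0, 0, 0]],
    [1, [0, 0, 0], [0, 0, 0]],
    [1, [0, 0, 0], [0, 0, 0]],
    [1, [0, 0, 0], [0, 0, 0]],
    [1, [0, 0, 0], [0, 0, 0]],
    [1, [0, 0, 0], [0, 0, 0]]
  ],
  "force": 45
}}

```text
time: 4.35
ee_pos: [0.578, 0.0482, 0.1983]
tcp_rot: [-1.243, -1.155, 1.155]
ft_force: [0.5, 0.9, -0.3]
width: 0.358
```

Call:
{"op": "apply_moves", "data": {
  "increments": [
    [1, [0, 0, 0], [0, 0, 0]],
    [1, [0, 0, 0], [0, 0, 0]],
    [1, [0, 0, 0], [0, 0, 0]],
    [1, [0, 0, 0], [0, 0, 0]],
    [1, [0, 0, 0], [0, 0, 0]]
  ]
}}

```text
time: 4.97
ee_pos: [0.5781, 0.0494, 0.1982]
tcp_rot: [-1.241, -1.157, 1.155]
ft_force: [0.5, 4.4, -0.1]
width: 0.155
```

Call:
{"op": "apply_moves", "data": {
  "increments": [
    [1, [0, -6, 0], [0, 0, 0]],
    [1, [0, -14, 0], [0, 0, 0]],
    [1, [0, -14, 0], [0, 0, 0]],
    [1, [0, -14, 0], [0, 0, 0]],
    [1, [0, -14, 0], [0, 0, 0]],
    [1, [0, -14, 0], [0, 0, 0]],
    [1, [0, -10, 0], [0, 0, 0]],
    [1, [0, -4, 0], [0, 0, 0]]
  ]
}}

```text
time: 5.98
ee_pos: [0.578, 0.0494, 0.2862]
tcp_rot: [-1.238, -1.155, 1.157]
ft_force: [2.2, 6.4, -9.5]
width: 0.154
```

Call:
{"op": "apply_moves", "data": {
  "increments": [
    [1, [0, -3, 0], [0, 0, 0]],
    [1, [0, 0, 0], [0, 0, 0]]
  ]
}}

```text
time: 6.22
ee_pos: [0.5779, 0.0494, 0.2874]
tcp_rot: [-1.237, -1.153, 1.158]
ft_force: [2.1, 6.8, -12.3]
width: 0.156
```

Call:
{"op": "apply_moves", "data": {
  "increments": [
    [1, [0, -4, 0], [0, 0, 0]],
    [1, [0, -3, 0], [0, 0, 0]],
    [1, [0, 0, 0], [0, 0, 0]]
  ]
}}

```text
time: 6.6
ee_pos: [0.5775, 0.0494, 0.2876]
tcp_rot: [-1.229, -1.145, 1.164]
ft_force: [3.4, 6.5, -32.0]
width: 0.149
```

Call:
{"op": "apply_moves", "data": {
  "increments": [
    [1, [0, 5, 0], [0, 0, 0]],
    [1, [0, 0, 0], [0, 0, 0]],
    [0, [0, 0, 0], [0, 0, 0]],
    [0, [0, 0, 0], [0, 0, 0]],
    [0, [0, 0, 0], [0, 0, 0]],
    [0, [0, 0, 0], [0, 0, 0]]
  ]
}}

```text
time: 7.35
ee_pos: [0.5781, 0.0479, 0.2942]
tcp_rot: [-1.244, -1.156, 1.154]
ft_force: [-0.5, -0.5, 0.1]
width: 0.568
```

Run:
```python
from g import *
print(state()["time"],state()["ee_pos"],state()["width"],rotfix(),rel([.541,.347,.30]))
```

```text
7.35 [0.57807405 0.0479428  0.29416296] 0.5682316368388268 [ 0.09  0.   -0.  ] [295.5  -5.9  58.9]
```

Call:
{"op": "apply_moves", "data": {
  "increments": [
    [0, [0, 0, 30], [0, 0, 0]],
    [0, [0, 0, 45], [0, 0, 0]],
    [0, [40, 10, 10], [0, 0, 0]],
    [0, [50, 20, 0], [0, 0, 0]],
    [0, [50, 20, 0], [0, 0, 0]],
    [0, [55, 20, -10], [0, 0, 0]],
    [0, [50, 20, -10], [0, 0, 0]],
    [0, [50, 10, 0], [0, 0, 0]]
  ]
}}

```text
time: 8.35
ee_pos: [0.5348, 0.3484, 0.1917]
tcp_rot: [-1.243, -1.154, 1.156]
ft_force: [-0.6, 0.2, -0.1]
width: 1.0
```

Call:
{"op": "apply_moves", "data": {
  "increments": [
    [0, [0, 0, 0], [0, 0, 0]],
    [0, [0, 0, 0], [0, 0, 0]]
  ]
}}

```text
time: 8.6
ee_pos: [0.5348, 0.3467, 0.1937]
tcp_rot: [-1.243, -1.156, 1.155]
ft_force: [-0.1, -0.6, -0.0]
width: 1.001
```

Run:
```python
from g import *
print(state()["time"],state()["ee_pos"],state()["width"],rotfix(),rel([.541,.347,.1]))
d=shot("wrist","w3.png",0,0,512,384,1.5); pickle.dump(d,open("w3.pkl","wb")) 
print(w2p(d,[.541,.347,.046])*1.5,w2p(d,[.541,.347,.0])*1.5,w2p(d,state()["ee_pos"])*1.5)
d=shot("scene","s3.png",150,100,350,250,4); print((w2p(d,[.577,.049,.327])-[150,100])*4)
```

```text
8.6 [0.53479627 0.3467069  0.1937007 ] 1.0010595424920903 [ 0.03  0.03 -0.02] [ 0.8 93.7 -6.1]
[387.5666175  263.26372679] [387.58427348 249.48268358] [384.81726646 334.8022697 ]
[569.64115606  77.86059792]
```

View pics/w3.png

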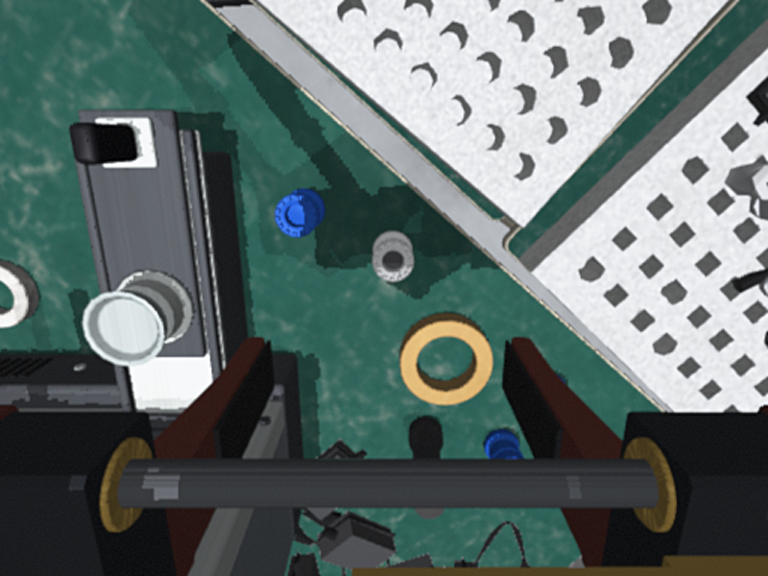

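View pics/s3.png

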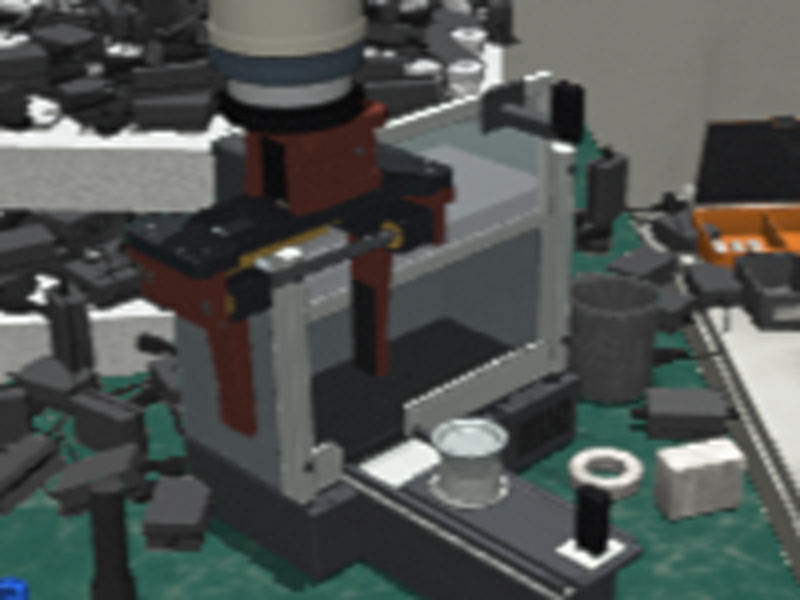

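Run:
```python
from g import *
w=pickle.load(open("w3.pkl","rb")); t=pickle.load(open("top0.pkl","rb"))
cv2.imwrite("pics/z3.png",np.hstack([cv2.resize(w["frame"][140:200,235:295],None,fx=6,fy=6,interpolation=cv2.INTER_CUBIC),cv2.resize(w["frame"][175:250,50:135],None,fx=4.8,fy=4.8,interpolation=cv2.INTER_CUBIC)]))
for c in [(394,259)]: print(p2w(w,(c[0]-.5)/1.5,(c[1]-.5)/1.5,.046))
print(p2w(w,(124-.5)/1.5,(325-.5)/1.5,.117))
```

```text
[0.5376662  0.35167647 0.046     ]
[0.54962696 0.18318865 0.117     ]
```

View pics/z3.png

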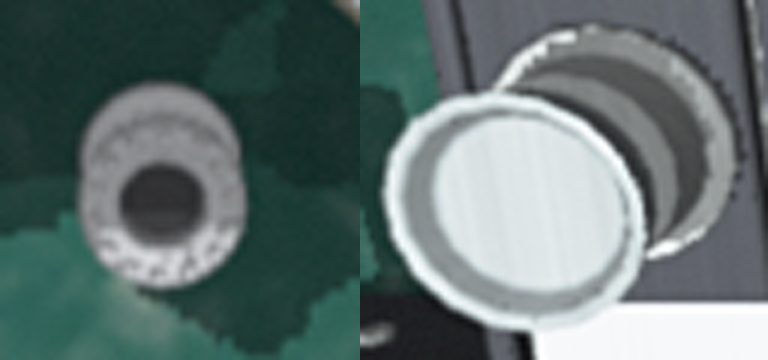

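Call:
{"op": "apply_moves", "data": {
  "increments": [
    [0.3, [1.2, 40, -5.6], [0, 0, 0]],
    [0.3, [0, 40, 0], [0, 0, 0]],
    [0.3, [0, 40, 0], [0, 0, 0]],
    [0.3, [0, 30, 0], [0, 0, 0]],
    [0.3, [0, 20, 0], [0, 0, 0]],
    [0.3, [0, 7, 0], [0, 0, 0]],
    [0.3, [0, 0, 0], [0, 0, 0]]
  ]
}}

```text
time: 9.57
ee_pos: [0.5408, 0.3478, 0.0171]
tcp_rot: [-1.243, -1.156, 1.154]
ft_force: [-0.4, 0.2, 0.2]
width: 0.699
```

Run:
```python
from g import *
print(state()["time"],state()["ee_pos"],state()["width"],rotfix(),rel([.5405,.3475,.014]))
d=shot("wrist","w4.png",0,0,512,384,1.5); pickle.dump(d,open("w4.pkl","wb")) 
P=state()["ee_pos"]
print(w2p(d,P)*1.5,w2p(d,[P[0],P[1],.046])*1.5)
d=shot("scene","s4.png",150,200,350,300,4);print((w2p(d,P)-[150,200])*4)
```

```text
9.575 [0.54079762 0.34779627 0.01706489] 0.6985313886330325 [ 0.05 -0.    0.03] [-0.3  3.1  0.3]
[386.5126904  334.96281178] [386.39636555 364.18099305]
[314.42021263 273.88608859]
```

View pics/w4.png

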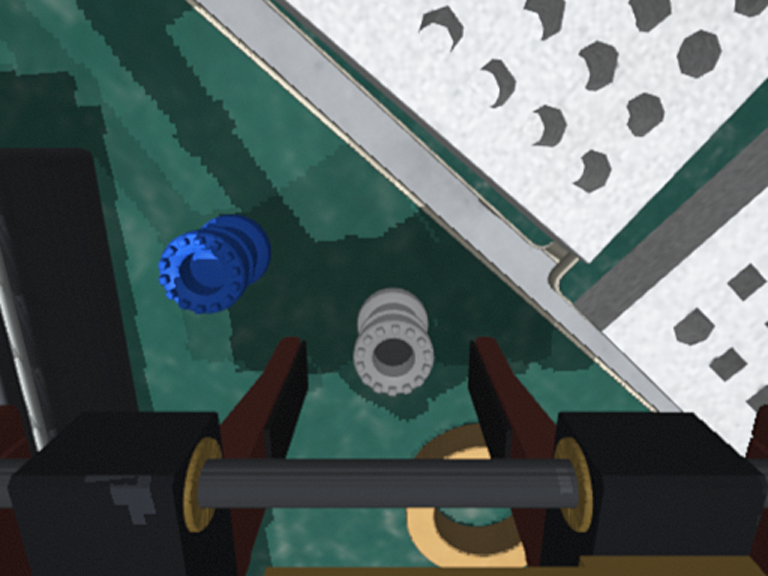

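View pics/s4.png

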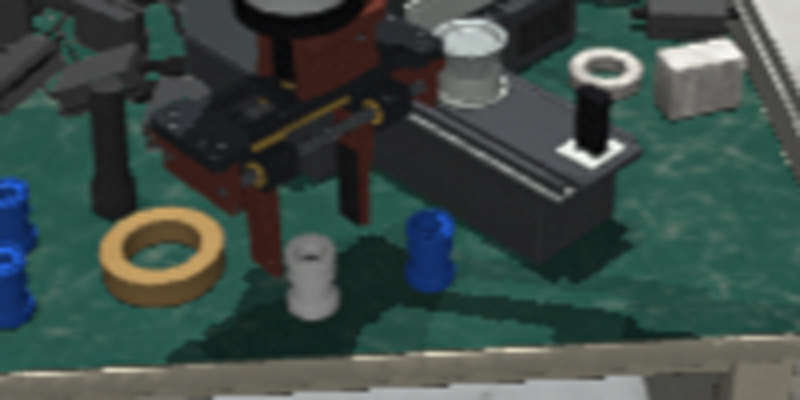

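Call:
{"op": "apply_moves", "data": {
  "increments": [
    [0.3, [2, 3, 2.5], [0, 0, 0]],
    [1, [0, 0, 0], [0, 0, 0]],
    [1, [0, 0, 0], [0, 0, 0]],
    [1, [0, 0, 0], [0, 0, 0]],
    [1, [0, 0, 0], [0, 0, 0]],
    [1, [0, 0, 0], [0, 0, 0]],
    [1, [0, 0, 0], [0, 0, 0]]
  ],
  "force": 25
}}

```text
time: 10.55
ee_pos: [0.538, 0.3501, 0.0132]
tcp_rot: [-1.243, -1.155, 1.155]
ft_force: [-0.4, 0.4, -0.2]
width: 0.309
```

Run:
```python
from g import *
print(state()["time"],state()["ee_pos"],state()["width"],rotfix())
d=shot("wrist","w5.png",0,0,512,384,1.5); pickle.dump(d,open("w5.pkl","wb")) 
P=state()["ee_pos"]
print(w2p(d,P)*1.5,w2p(d,[P[0],P[1],.046])*1.5)
```

```text
10.55 [0.53801936 0.35005743 0.01321305] 0.3094538011300205 [-0.    0.02 -0.  ]
[385.75536702 333.72719116] [385.43431733 368.07884399]
```

View pics/w5.png

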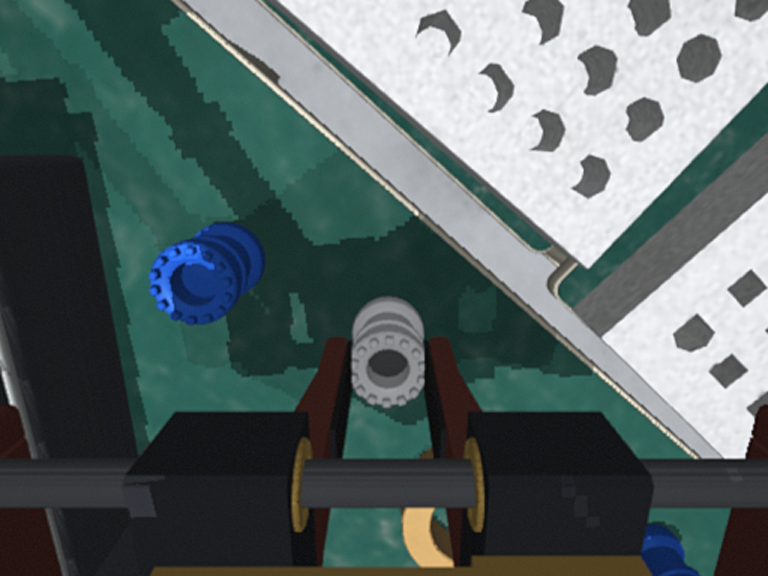

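Call:
{"op": "apply_moves", "data": {
  "increments": [
    [1, [0, 0, 0], [0, 0, 0]],
    [1, [0, 0, 0], [0, 0, 0]],
    [1, [0, 0, 0], [0, 0, 0]]
  ]
}}

```text
time: 10.98
ee_pos: [0.538, 0.3501, 0.0132]
tcp_rot: [-1.243, -1.155, 1.155]
ft_force: [0.0, -0.3, -0.5]
width: 0.311
```

Call:
{"op": "apply_moves", "data": {
  "increments": [
    [1, [0, -20, 0], [0, 0, 0]],
    [1, [0, -45, 0], [0, 0, 0]],
    [1, [0, -45, 0], [0, 0, 0]],
    [1, [-20, -40, -4], [0, 0, 0]],
    [1, [-42, -22, -5], [0, 0, 0]],
    [1, [-42, 0, -5], [0, 0, 0]],
    [1, [-42, 0, -5], [0, 0, 0]],
    [1, [-20, 0, -5], [0, 0, 0]]
  ]
}}

```text
time: 11.98
ee_pos: [0.5501, 0.1811, 0.1871]
tcp_rot: [-1.245, -1.156, 1.153]
ft_force: [-0.2, 0.4, -0.8]
width: 0.307
```

Call:
{"op": "apply_moves", "data": {
  "increments": [
    [1, [-1, 0, 0], [0, 0, 0]],
    [1, [0, 0, 0], [0, 0, 0]]
  ]
}}

```text
time: 12.22
ee_pos: [0.5497, 0.1828, 0.1854]
tcp_rot: [-1.242, -1.156, 1.155]
ft_force: [-0.2, 0.2, -0.1]
width: 0.307
```

Run:
```python
from g import *
print(state()["time"],state()["ee_pos"],state()["width"],rotfix(),rel([.5497,.1818,.185]))
d=shot("wrist","w6.png",0,0,512,384,1.5); pickle.dump(d,open("w6.pkl","wb")) 
d=shot("scene","s6.png",200,130,350,230,5); pickle.dump(d,open("s6.pkl","wb")) 
d=shot("top","t6.png",200,130,320,230,6)
```

```text
12.225 [0.54970238 0.18281463 0.18536087] 0.30667320164332623 [-0.01  0.07  0.04] [-1.   0.4 -0.1]
```

View pics/w6.png

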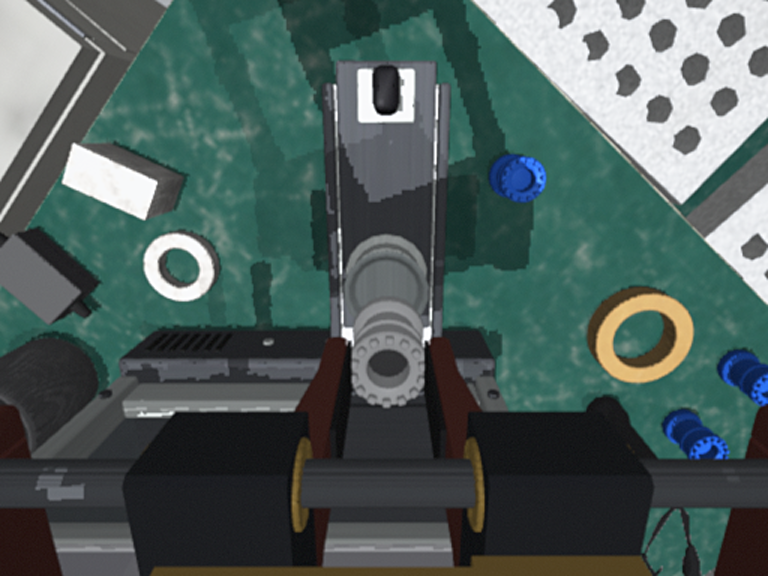

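View pics/s6.png

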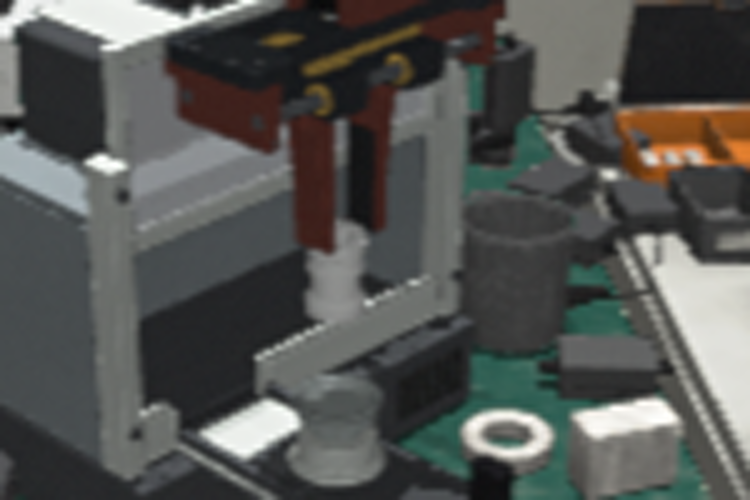

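Run:
```python
from g import *
w=pickle.load(open("w6.pkl","rb")); e=state()["ee_pos"]; print(e)
f=w["frame"]; cv2.imwrite("pics/z6.png",cv2.resize(f[150:280,215:305],None,fx=6,fy=6,interpolation=cv2.INTER_CUBIC)[:600*2])
c=p2w(w,387.5/1.5,369.5/1.5,e[2]+.0328); n=p2w(w,386/1.5,272/1.5,.117)
print(c,n,n-c)
```

```text
[0.54956909 0.18299444 0.18501103]
[0.55054843 0.18353283 0.21781103] [0.5404347  0.18345279 0.117     ] [-1.01137295e-02 -8.00369620e-05 -1.00811027e-01]
```

View pics/z6.png

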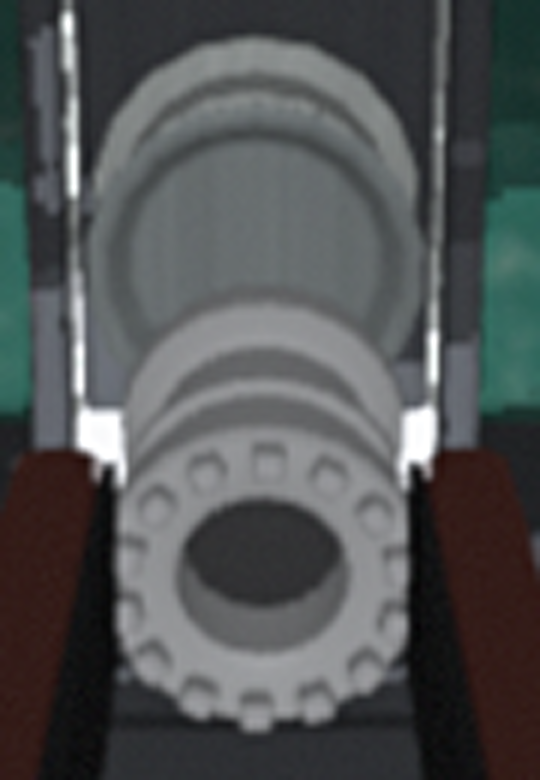

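View pics/t6.png

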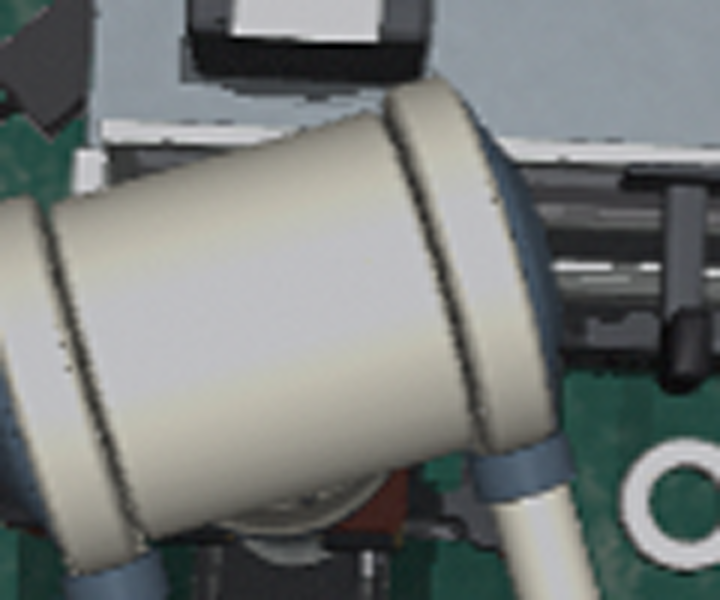

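Run:
```python
from g import *
w=pickle.load(open("w6.pkl","rb")); s=pickle.load(open("s6.pkl","rb")); e=state()["ee_pos"]
c=p2w(w,(215+263/6-.4),(150+575/6-.4),e[2]+.0328)
for r in (235,245,255):
    n=p2w(w,(215+257/6-.4),(150+r/6-.4),.117); print(r,c,n,(n-c)[:2])
q=lambda P:((w2p(s,P)-[200,130])*5).round(1)
print(q([*e[:2],e[2]+.0328]),q([*e[:2],e[2]-.0132]),q([*e[:2],.117]),q([*e[:2],.076]))
f=s["frame"]; cv2.imwrite("pics/z7.png",cv2.resize(f[165:230,245:295],None,fx=10,fy=10,interpolation=cv2.INTER_CUBIC))
q=lambda P:((w2p(s,P)-[245,165])*10).round(1)
print(q([*e[:2],e[2]+.0328]),q([*e[:2],e[2]-.0132]),q([*e[:2],.117]),q([*e[:2],.076]))
```

```text
235 [0.54998904 0.18363001 0.21781103] [0.54714467 0.18304903 0.117     ] [-0.00284437 -0.00058098]
245 [0.54998904 0.18363001 0.21781103] [0.54866127 0.18293818 0.117     ] [-0.00132777 -0.00069184]
255 [0.54998904 0.18363001 0.21781103] [0.55018288 0.18282695 0.117     ] [ 0.00019384 -0.00080306]
[341.  225.1] [340.6 303.6] [340.1 392.7] [339.8 456.5]
[232.  100.1] [231.2 257.2] [230.3 435.4] [229.6 562.9]
```

View pics/z7.png

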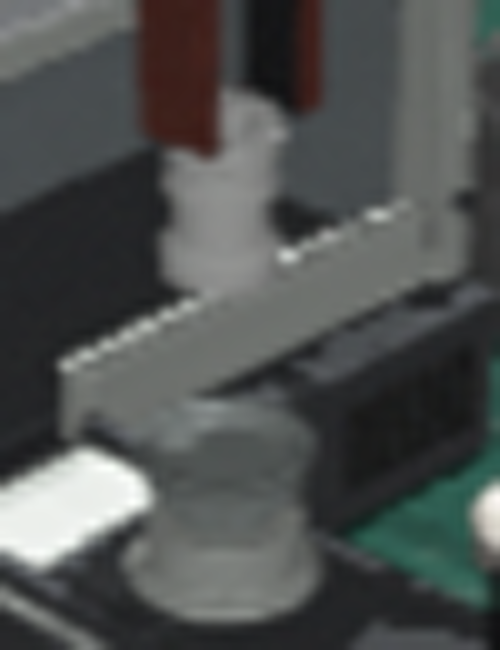

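Call:
{"op": "apply_moves", "data": {
  "increments": [
    [1, [0, 20, 1.2], [0, 0, 0]],
    [1, [0, 20, 0], [0, 0, 0]],
    [1, [0, 8, 0], [0, 0, 0]],
    [1, [0, 4, 0], [0, 0, 0]],
    [1, [0, 2, 0], [0, 0, 0]],
    [1, [0, 0, 0], [0, 0, 0]]
  ],
  "force": 50
}}

```text
time: 13.12
ee_pos: [0.5488, 0.1819, 0.1317]
tcp_rot: [-1.243, -1.156, 1.155]
ft_force: [-0.5, 0.9, 0.0]
width: 0.296
```

Run:
```python
from g import *
print(state()["time"],state()["ee_pos"],state()["width"],rotfix(),rel([.5497,.1818,.185]))
d=shot("wrist","w8.png",0,0,512,384,1.5); pickle.dump(d,open("w8.pkl","wb")) 
d=shot("scene","s8.png",235,150,305,220,8); pickle.dump(d,open("s8.pkl","wb"))
```

```text
13.125 [0.54880011 0.18188164 0.13172928] 0.29648850938229104 [0.04 0.02 0.01] [ -0.  -53.3  -0.9]
```

View pics/w8.png

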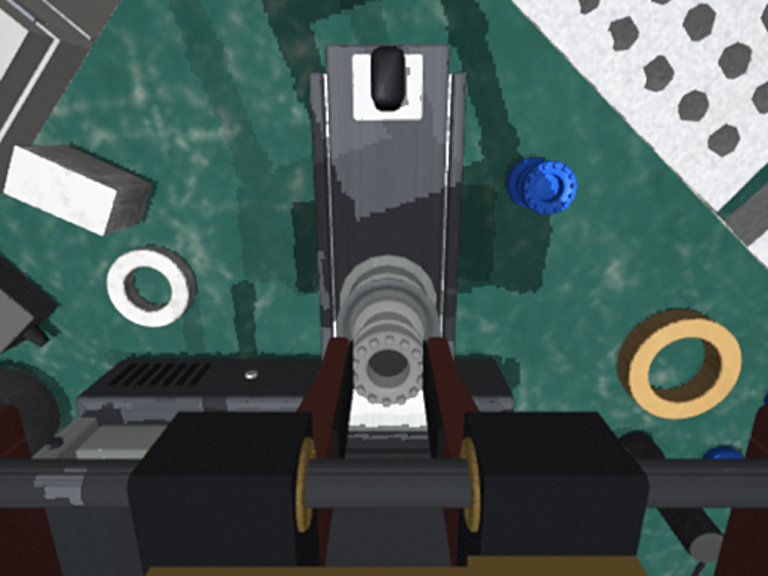

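View pics/s8.png

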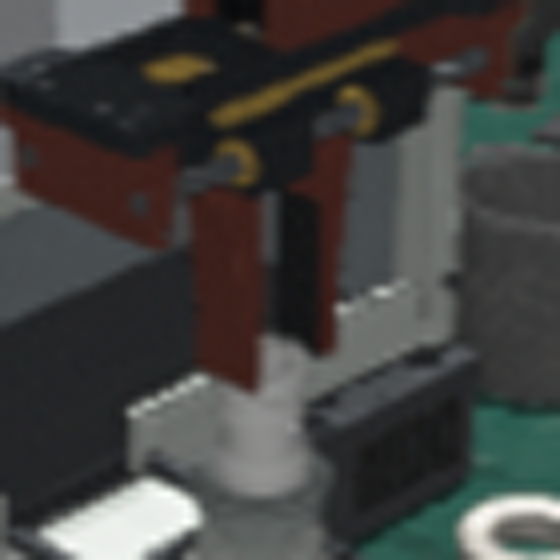

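Run:
```python
from g import *
w=pickle.load(open("w8.pkl","rb")); 
f=w["frame"]; cv2.imwrite("pics/z8.png",cv2.resize(f[160:280,215:305],None,fx=7,fy=7,interpolation=cv2.INTER_CUBIC)[:780])
```

```text
(no output)
```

View pics/z8.png

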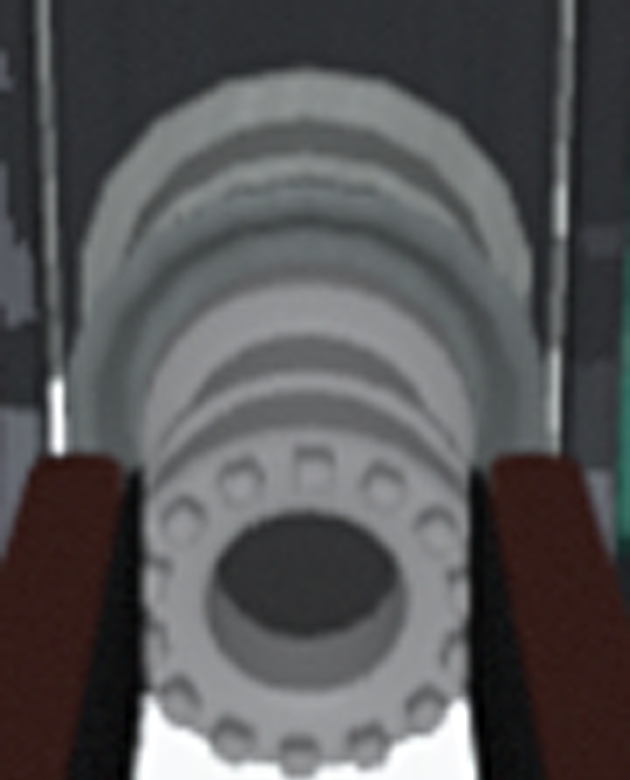

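Call:
{"op": "apply_moves", "data": {
  "increments": [
    [1, [0, 2, 0], [0, 0, 0]],
    [1, [0, 2, 0], [0, 0, 0]],
    [1, [0, 1, 0], [0, 0, 0]],
    [1, [0, 0, 0], [0, 0, 0]]
  ]
}}

```text
time: 13.72
ee_pos: [0.5485, 0.1818, 0.126]
tcp_rot: [-1.243, -1.155, 1.156]
ft_force: [0.8, 0.4, -1.3]
width: 0.294
```

Call:
{"op": "apply_moves", "data": {
  "increments": [
    [1, [0, 1, 0], [0, 0, 0]],
    [1, [0, 1, 0], [0, 0, 0]],
    [1, [0, 1, 0], [0, 0, 0]],
    [1, [0, 0, 0], [0, 0, 0]]
  ]
}}

```text
time: 14.22
ee_pos: [0.5488, 0.182, 0.1245]
tcp_rot: [-1.244, -1.157, 1.154]
ft_force: [-1.4, -0.3, 5.5]
width: 0.299
```

Call:
{"op": "apply_moves", "data": {
  "increments": [
    [1, [0, 1, 0], [0, 0, 0]],
    [1, [0, 1, 0], [0, 0, 0]],
    [1, [0, 1, 0], [0, 0, 0]],
    [1, [0, 1, 0], [0, 0, 0]],
    [1, [0, 1, 0], [0, 0, 0]],
    [1, [0, 1, 0], [0, 0, 0]]
  ]
}}

```text
time: 14.98
ee_pos: [0.549, 0.182, 0.1189]
tcp_rot: [-1.244, -1.157, 1.154]
ft_force: [-2.1, -0.9, 6.5]
width: 0.3
```

Call:
{"op": "apply_moves", "data": {
  "increments": [
    [1, [0, 1, 0], [0, 0, 0]],
    [1, [0, 1, 0], [0, 0, 0]],
    [1, [0, 1, 0], [0, 0, 0]],
    [1, [0, 1, 0], [0, 0, 0]],
    [1, [0, 1, 0], [0, 0, 0]],
    [1, [0, 0, 0], [0, 0, 0]]
  ]
}}

```text
time: 15.72
ee_pos: [0.5493, 0.182, 0.115]
tcp_rot: [-1.245, -1.158, 1.153]
ft_force: [-2.3, -1.0, 10.2]
width: 0.294
```

Call:
{"op": "apply_moves", "data": {
  "increments": [
    [1, [0, 1, 0], [0, 0, 0]],
    [1, [0, 1, 0], [0, 0, 0]],
    [1, [0, 1, 0], [0, 0, 0]],
    [1, [0, 1, 0], [0, 0, 0]],
    [1, [0, 0, 0], [0, 0, 0]]
  ]
}}

```text
time: 16.35
ee_pos: [0.5511, 0.182, 0.1147]
tcp_rot: [-1.249, -1.163, 1.149]
ft_force: [-2.5, -2.4, 20.7]
width: 0.299
```

Call:
{"op": "apply_moves", "data": {
  "increments": [
    [1, [0, -3, 0], [0, 0, 0]],
    [1, [0, 0, 0], [0, 0, 0]],
    [0, [0, 0, 0], [0, 0, 0]],
    [0, [0, 0, 0], [0, 0, 0]],
    [0, [0, 0, 0], [0, 0, 0]],
    [0, [0, 0, 0], [0, 0, 0]],
    [0, [0, -20, 0], [0, 0, 0]],
    [0, [0, -40, 0], [0, 0, 0]]
  ]
}}

```text
time: 17.35
ee_pos: [0.5477, 0.1817, 0.171]
tcp_rot: [-1.241, -1.153, 1.158]
ft_force: [0.8, 0.1, 0.2]
width: 0.939
```

Call:
{"op": "apply_moves", "data": {
  "increments": [
    [0, [0, -30, 30], [0, 0, 0]],
    [0, [0, -10, 30], [0, 0, 0]],
    [0, [0, 0, 0], [0, 0, 0]]
  ]
}}

```text
time: 17.73
ee_pos: [0.4886, 0.1868, 0.215]
tcp_rot: [-1.245, -1.161, 1.152]
ft_force: [0.1, -0.5, -0.0]
width: 0.999
```

Run:
```python
from g import *
print(state()["time"],state()["ee_pos"],state()["width"],rotfix(),rel([.4441,.188,.2]))
d=shot("wrist","w9.png",0,0,512,384,1.5); pickle.dump(d,open("w9.pkl","wb")) 
d=shot("scene","s9.png",235,150,315,220,9); pickle.dump(d,open("s9.pkl","wb")) 
print((w2p(d,[.5488,.182,.148])-[235,150])*9,(w2p(d,[.5488,.182,.102])-[235,150])*9)
```

```text
17.725 [0.48858964 0.18676914 0.21502332] 0.9994738714970683 [0.3  0.08 0.12] [-2.  14.8 44.5]
[301.86684577 436.75163197] [301.09451325 568.93162976]
```

View pics/w9.png

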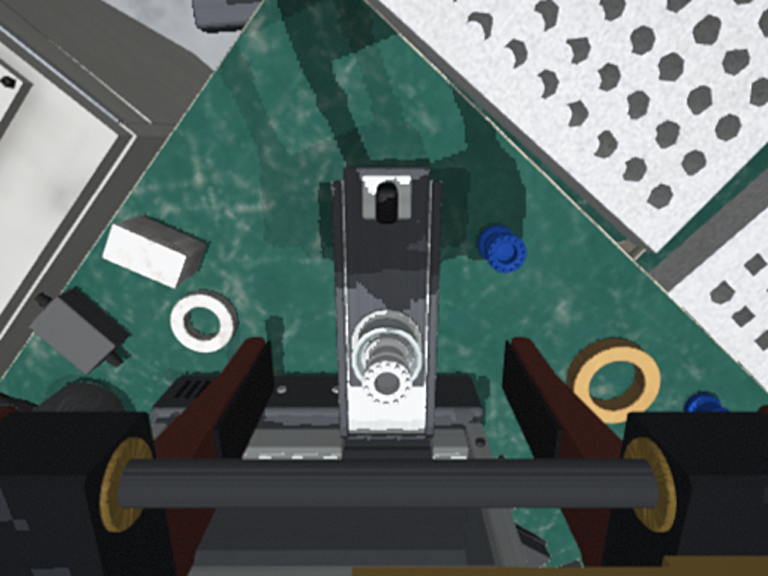

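View pics/s9.png

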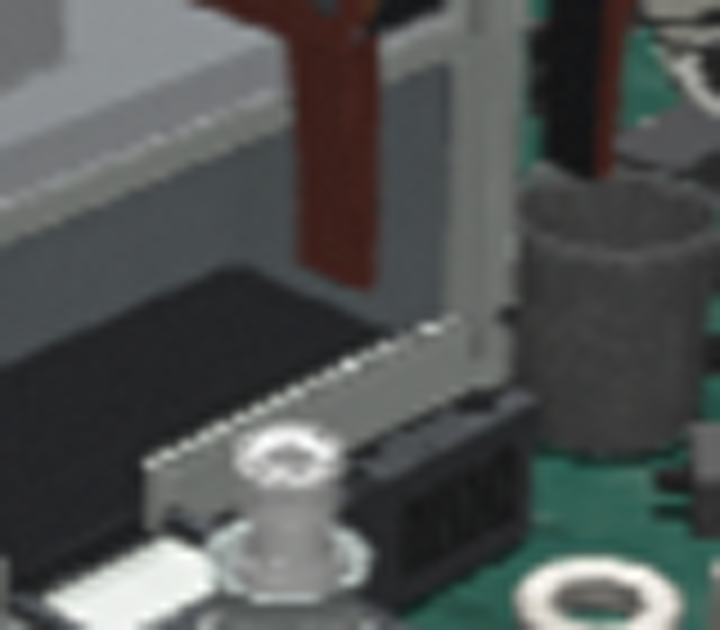

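Call:
{"op": "apply_moves", "data": {
  "increments": [
    [0, [-1, 0, 40], [0.3, 0, 0]],
    [0, [0, 0, 6], [0, 0, 0]],
    [0, [0, 30, 0], [0, 0, 0]],
    [0, [0, 30, 0], [0, 0, 0]],
    [0.3, [0, 30, 0], [0, 0, 0]],
    [0.3, [0, 20, 0], [0, 0, 0]],
    [0.3, [0, 0, 0], [0, 0, 0]]
  ]
}}

```text
time: 18.7
ee_pos: [0.4417, 0.1882, 0.0994]
tcp_rot: [-1.238, -1.148, 1.16]
ft_force: [-0.4, 0.1, 0.2]
width: 0.712
```

Run:
```python
from g import *
print(state()["time"],state()["ee_pos"],state()["width"],rotfix(),rel([.443,.189,.093]))
d=shot("wrist","w10.png",0,0,512,384,1.5); pickle.dump(d,open("w10.pkl","wb")) 
e=state()["ee_pos"]; print(w2p(d,e)*1.5,w2p(d,[.443,.189,.125])*1.5)
```

```text
18.7 [0.44168858 0.18819467 0.09940284] 0.7121130520674989 [-0.48  0.01 -0.08] [ 0.9  6.4 -1.3]
[386.51501103 336.53799836] [387.74881859 362.02312171]
```

View pics/w10.png

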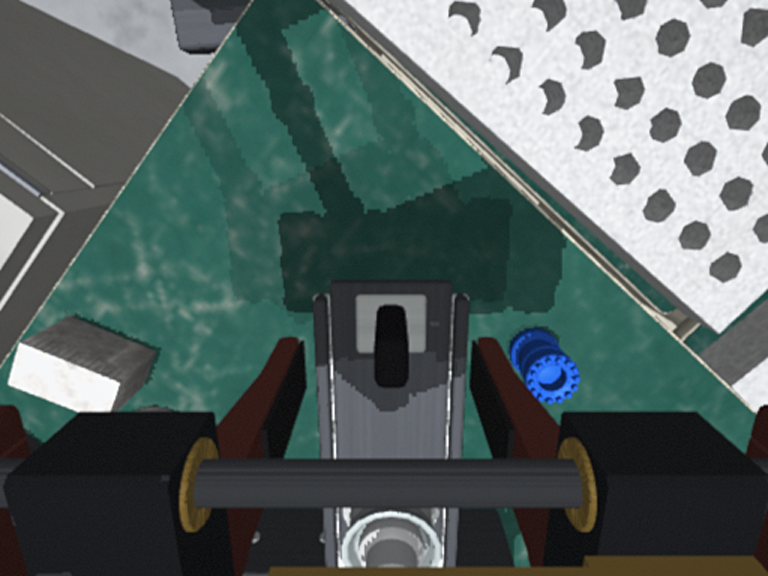

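Call:
{"op": "apply_moves", "data": {
  "increments": [
    [0.3, [1.2, 4, 0], [-0.4, 0, 0]],
    [1, [0, 0, 0], [0, 0, 0]],
    [1, [0, 0, 0], [0, 0, 0]],
    [1, [0, 0, 0], [0, 0, 0]],
    [1, [0, 0, 0], [0, 0, 0]],
    [1, [0, 0, 0], [0, 0, 0]],
    [1, [0, 0, 0], [0, 0, 0]],
    [1, [0, 0, 0], [0, 0, 0]]
  ],
  "force": 30
}}

```text
time: 19.75
ee_pos: [0.4423, 0.1898, 0.0972]
tcp_rot: [-1.244, -1.156, 1.155]
ft_force: [-0.6, 0.2, 1.0]
width: 0.006
```

Run:
```python
from g import *
print(state()["width"],state()["ft_force"])
d=shot("wrist","w11.png",0,0,512,384,1.5)
d=shot("scene","s11.png",235,130,355,230,6); e=state()["ee_pos"]; print((w2p(d,e)-[235,130])*6,(w2p(d,[.443,.189,.125])-[235,130])*6)
```

```text
0.005643695604211547 [-0.62557757  0.18607832  1.02416737]
[380.30718502 601.16224146] [382.87781701 544.92952538]
```

View pics/w11.png

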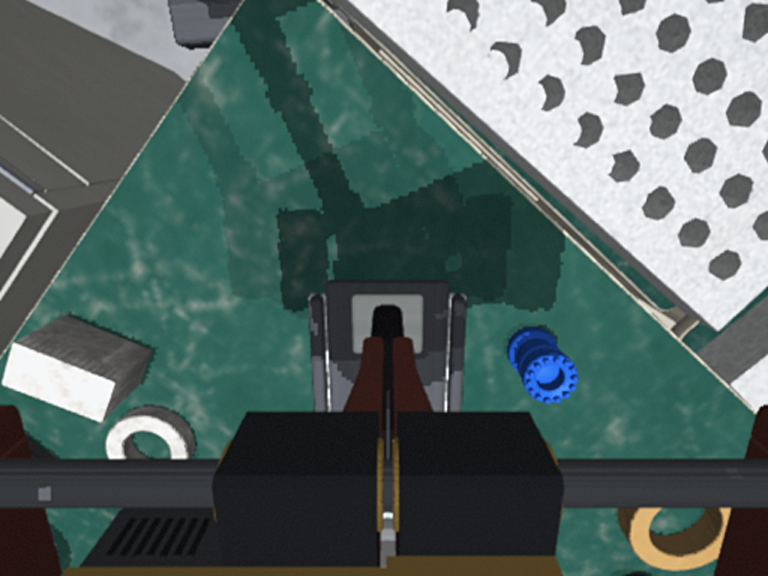

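View pics/s11.png

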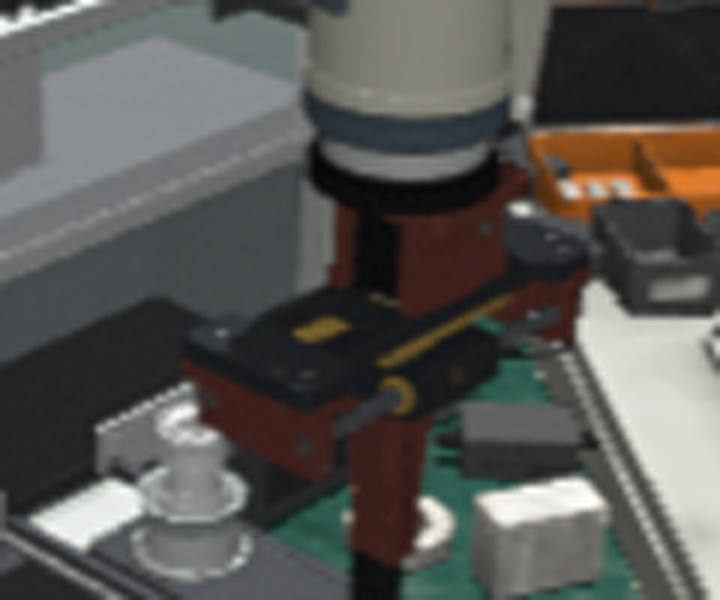

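Run:
```python
from g import *
e=state()["ee_pos"]; Rt=cv2.Rodrigues(state()["tcp_rot"])[0]
w=pickle.load(open("w10.pkl","rb")); K,R,t=cam(w); print("cam in tool",Rt.T@(-R.T@t-np.array([0.44168858,0.18819467,0.09940284])), Rt.T@R.T@[0,0,1.])
for o in ([.0313,0,.01],[.0313,0,-.01],[-.0313,0,.01],[-.0313,0,-.01],[.0313,-.02,.01],[.0313,-.02,-.01]):
    print(o,(w2p(w,np.array([0.44168858,0.18819467,0.09940284])+Rt@np.array(o))*1.5).round())
s=snapshot("scene")
for o in ([.0,0,0],[.0,-.015,0],[0,-.03,0],[.02,0,0],[.02,0,.01],[.02,0,-.01]):
    print(o,((w2p(s,e+Rt@np.array(o))-[235,130])*6).round())
cv2.imwrite("pics/z11.png",cv2.resize(s["frame"][200:250,270:330],None,fx=12,fy=12,interpolation=cv2.INTER_CUBIC))
print((w2p(s,e)-[270,200])*12,(w2p(s,[.443,.189,.125])-[270,200])*12,(w2p(s,[.443,.189,.076])-[270,200])*12)
```

```text
cam in tool [ 0.00109807 -0.1933058   0.08024134] [-0.00204206  0.95824311 -0.28594749]
[0.0313, 0, 0.01] [457. 313.]
[0.0313, 0, -0.01] [455. 354.]
[-0.0313, 0, 0.01] [314. 313.]
[-0.0313, 0, -0.01] [316. 354.]
[0.0313, -0.02, 0.01] [464. 330.]
[0.0313, -0.02, -0.01] [462. 375.]
[0.0, 0, 0] [380. 601.]
[0.0, -0.015, 0] [382. 572.]
[0, -0.03, 0] [383. 542.]
[0.02, 0, 0] [349. 620.]
[0.02, 0, 0.01] [368. 630.]
[0.02, 0, -0.01] [332. 611.]
[340.61437004 362.32448292] [345.75563402 249.85905076] [335.87309407 441.37037589]
```

View pics/z11.png

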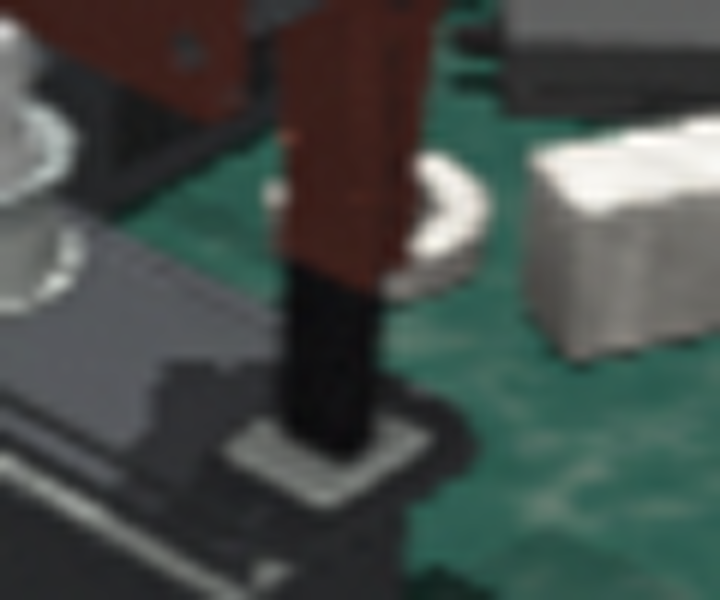

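Call:
{"op": "apply_moves", "data": {
  "increments": [
    [0.3, [0, -3, 0], [0, 0, 0]],
    [0.3, [0, 0, 0], [0, 0, 0]],
    [0.3, [0, 0, 0], [0, 0, 0]],
    [0.3, [0, 0, 0], [0, 0, 0]],
    [0.3, [0, 0, 0], [0, 0, 0]]
  ]
}}

```text
time: 20.52
ee_pos: [0.4422, 0.1898, 0.1002]
tcp_rot: [-1.244, -1.156, 1.155]
ft_force: [-1.2, -0.3, 0.2]
width: 0.537
```

Run:
```python
from g import *
print(state()["time"],state()["ee_pos"],state()["width"],state()["ft_force"])
d=shot("wrist","w12.png",0,0,512,384,1.5)
s=shot("scene","s12.png",255,180,335,250,9); e=state()["ee_pos"]
Rt=cv2.Rodrigues(state()["tcp_rot"])[0]; h=state()["width"]*.044
for o in ([h,0,.01],[h,0,-.01],[h+.013,0,-.01],[-h,0,.01],[-h,0,-.01]): print(((w2p(s,e+Rt@np.array(o))-[255,180])*9).round(), (w2p(d,e+Rt@np.array(o))*1.5).round())
```

```text
20.525 [0.44223643 0.18980484 0.10018896] 0.5369099369523231 [-1.22673688 -0.30358644  0.19434262]
[354. 497.] [449. 313.]
[300. 468.] [447. 354.]
[269. 486.] [476. 354.]
[480. 419.] [323. 313.]
[426. 392.] [325. 354.]
```

View pics/s12.png

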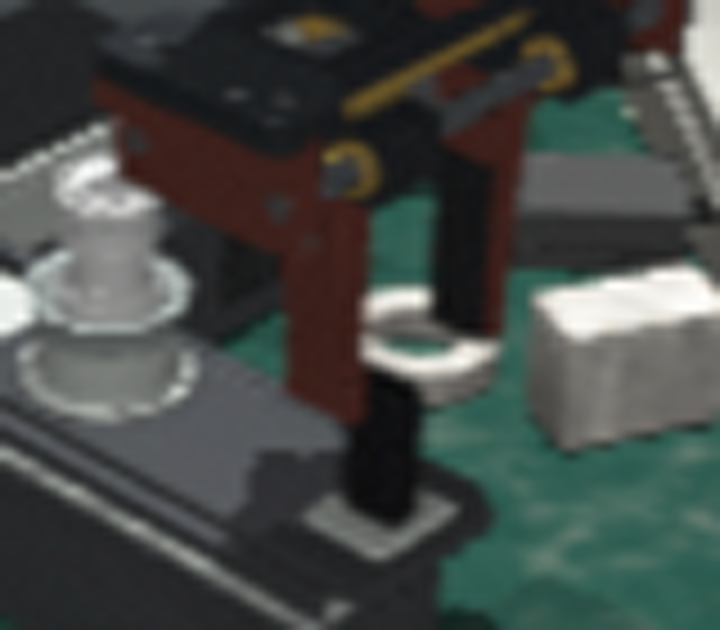

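View pics/w12.png

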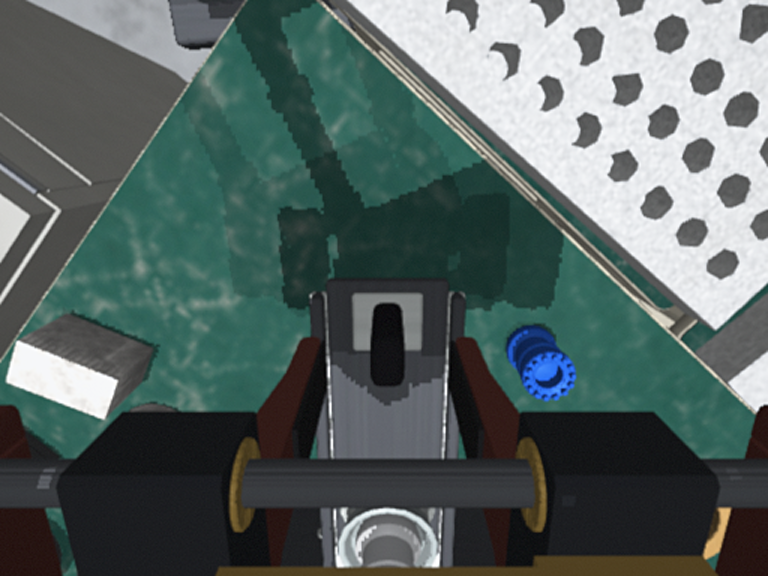

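Call:
{"op": "apply_moves", "data": {
  "increments": [
    [0.3, [0, 12, 0], [0, 0, 0]],
    [0.3, [0, 12, 0], [0, 0, 0]],
    [0.3, [0, 0, 0], [0, 0, 0]],
    [1, [0, 0, 0], [0, 0, 0]],
    [1, [0, 0, 0], [0, 0, 0]],
    [1, [0, 0, 0], [0, 0, 0]],
    [1, [0, 0, 0], [0, 0, 0]],
    [1, [0, 0, 0], [0, 0, 0]]
  ]
}}

```text
time: 21.62
ee_pos: [0.4423, 0.1898, 0.0763]
tcp_rot: [-1.244, -1.157, 1.155]
ft_force: [-0.2, 0.4, -0.3]
width: 0.169
```

Call:
{"op": "apply_moves", "data": {
  "increments": [
    [1, [0, 0, 0], [0, 0, 0]],
    [1, [0, 0, 0], [0, 0, 0]]
  ]
}}

```text
time: 21.88
ee_pos: [0.4423, 0.1896, 0.0764]
tcp_rot: [-1.245, -1.156, 1.155]
ft_force: [-0.8, -1.6, 0.2]
width: 0.151
```

Call:
{"op": "apply_moves", "data": {
  "increments": [
    [1, [0, 0, -4], [0, 0, 0]],
    [1, [0, 0, -10], [0, 0, 0]],
    [1, [0, 0, -15], [0, 0, 0]],
    [1, [0, 0, -15], [0, 0, 0]],
    [1, [0, 0, -15], [0, 0, 0]],
    [1, [0, 0, -15], [0, 0, 0]],
    [1, [0, 0, -15], [0, 0, 0]],
    [1, [0, 0, -15], [0, 0, 0]]
  ]
}}

```text
time: 22.88
ee_pos: [0.547, 0.182, 0.0764]
tcp_rot: [-1.244, -1.156, 1.155]
ft_force: [-4.5, -3.0, 3.3]
width: 0.156
```

Call:
{"op": "apply_moves", "data": {
  "increments": [
    [1, [0, 0, -15], [0, 0, 0]],
    [1, [0, 0, -10], [0, 0, 0]],
    [1, [0, 0, -5], [0, 0, 0]],
    [1, [0, 0, -2], [0, 0, 0]],
    [1, [0, 0, -2], [0, 0, 0]]
  ]
}}

```text
time: 23.5
ee_pos: [0.5798, 0.1796, 0.0764]
tcp_rot: [-1.244, -1.156, 1.155]
ft_force: [-3.5, -4.4, 1.3]
width: 0.159
```

Call:
{"op": "apply_moves", "data": {
  "increments": [
    [1, [0, 0, -2], [0, 0, 0]],
    [1, [0, 0, -2], [0, 0, 0]],
    [1, [0, 0, -2], [0, 0, 0]],
    [1, [0, 0, -2], [0, 0, 0]],
    [1, [0, 0, 0], [0, 0, 0]]
  ]
}}

```text
time: 24.12
ee_pos: [0.5838, 0.1793, 0.0763]
tcp_rot: [-1.238, -1.15, 1.16]
ft_force: [-19.3, -4.7, 7.7]
width: 0.157
```

Call:
{"op": "apply_moves", "data": {
  "increments": [
    [1, [0, 0, 3], [0, 0, 0]],
    [0.2, [0, 0, 0], [0, 0, 0]],
    [0.2, [0, 0, 0], [0, 0, 0]],
    [0.2, [0, 0, 0], [0, 0, 0]],
    [0.2, [0, 0, 0], [0, 0, 0]],
    [0.2, [0, 0, 0], [0, 0, 0]],
    [0.2, [0, -30, 0], [0, 0, 0]],
    [0.2, [0, -30, 10], [0, 0, 0]]
  ]
}}

```text
time: 25.12
ee_pos: [0.5747, 0.18, 0.1365]
tcp_rot: [-1.244, -1.155, 1.155]
ft_force: [0.4, -0.4, -0.3]
width: 0.801
```

Call:
{"op": "apply_moves", "data": {
  "increments": [
    [0, [0, -30, 50], [0, 0, 0]],
    [0, [0, -40, 40], [0, 0, 0]],
    [0, [0, -40, 0], [0, 0, 0]],
    [0, [0, 0, 0], [0, 0, 0]],
    [0, [0, 0, 0], [0, 0, 0]]
  ]
}}

```text
time: 25.75
ee_pos: [0.485, 0.1867, 0.2456]
tcp_rot: [-1.244, -1.156, 1.155]
ft_force: [0.5, -0.1, -0.4]
width: 1.001
```

Run:
```python
from g import *
print(state()["time"],state()["ee_pos"],state()["width"],rotfix(),rel([.577,.0495,.30]))
d=shot("wrist","w13.png",0,0,512,384,1.5)
s=shot("scene","s13.png",195,90,355,210,5)
```

```text
25.75 [0.48495899 0.18665749 0.2456128 ] 1.0007207875951052 [ 0.07  0.02 -0.01] [-130.1  -54.2 -101.9]
```

View pics/s13.png

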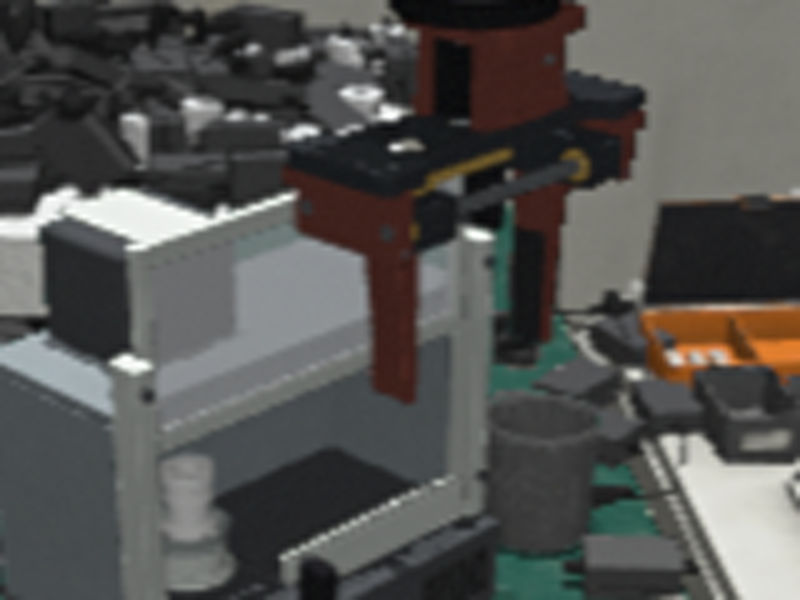

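View pics/w13.png

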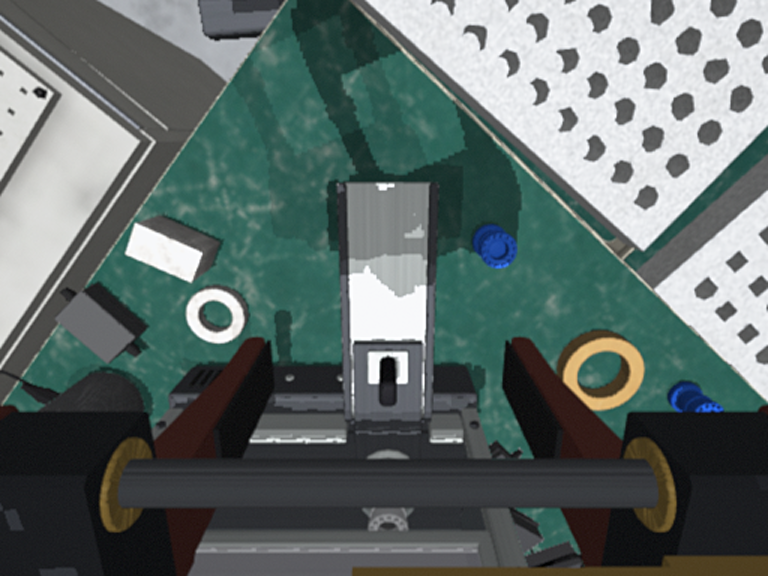

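Call:
{"op": "apply_moves", "data": {
  "increments": [
    [0, [-40, -15, 0], [0, 0, 0]],
    [0, [-45, -15, 0], [0, 0, 0]],
    [0, [-45, -3, 0], [0, 0, 0]],
    [0, [0, 0, -10], [0, 0, 0]],
    [0, [0, 0, -40], [0, 0, 0]],
    [0, [0, 0, -40], [0, 0, 0]],
    [0, [0, 0, -12], [0, 0, 0]],
    [0, [0, 0, 0], [0, 0, 0]]
  ]
}}

```text
time: 26.85
ee_pos: [0.5772, 0.0503, 0.2778]
tcp_rot: [-1.241, -1.155, 1.157]
ft_force: [-0.2, 0.5, 0.2]
width: 1.004
```

Run:
```python
from g import *
print(state()["time"],state()["ee_pos"],state()["width"],rotfix(),rel([.578,.0495,.278]))
d=shot("wrist","w14.png",0,0,512,384,1.5)
s=shot("scene","s14.png",195,90,355,210,5)
```

```text
26.85 [0.57717223 0.05027541 0.27777665] 1.0041702906163648 [-0.09  0.06 -0.01] [-0.7 -0.2 -0.9]
```

View pics/s14.png

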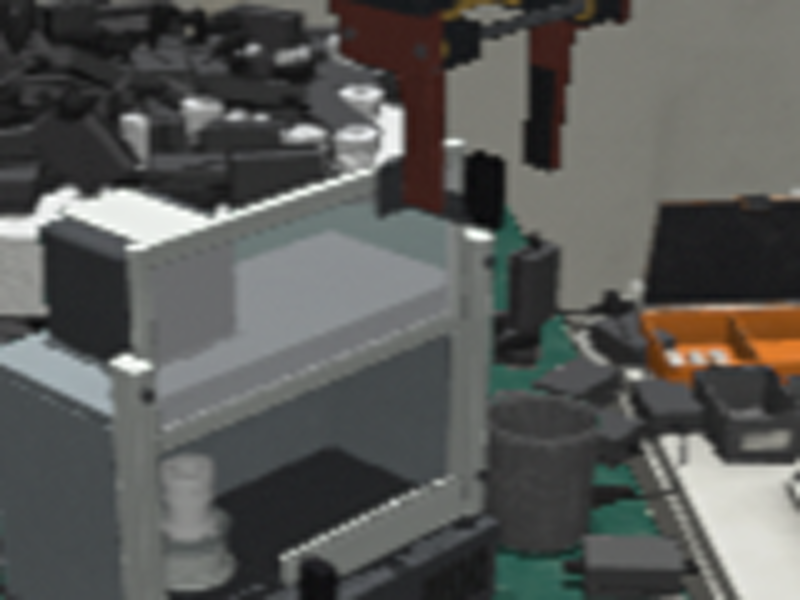

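View pics/w14.png

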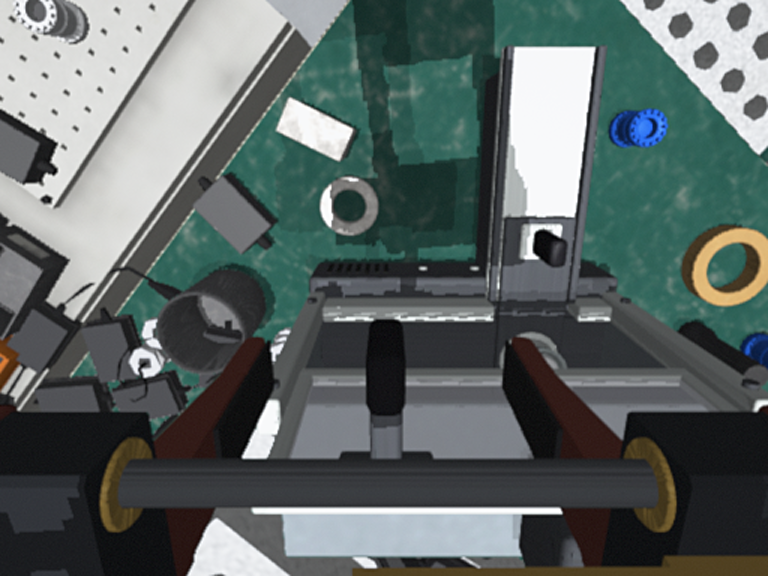

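Aligned on the raised handle. Close and lower.

Call:
{"op": "apply_moves", "data": {
  "increments": [
    [1, [-0.5, 0, 0], [0, 0, 0]],
    [1, [0, 0, 0], [0, 0, 0]],
    [1, [0, 0, 0], [0, 0, 0]],
    [1, [0, 0, 0], [0, 0, 0]],
    [1, [0, 0, 0], [0, 0, 0]],
    [1, [0, 0, 0], [0, 0, 0]],
    [1, [0, 0, 0], [0, 0, 0]],
    [1, [0, 0, 0], [0, 0, 0]]
  ],
  "force": 45
}}

```text
time: 27.95
ee_pos: [0.5771, 0.0495, 0.2794]
tcp_rot: [-1.243, -1.157, 1.154]
ft_force: [0.8, 1.3, -0.2]
width: 0.159
```

Call:
{"op": "apply_moves", "data": {
  "increments": [
    [1, [0, 0, 0], [0, 0, 0]],
    [1, [0, 0, 0], [0, 0, 0]]
  ]
}}

```text
time: 28.2
ee_pos: [0.5771, 0.0495, 0.2795]
tcp_rot: [-1.244, -1.157, 1.155]
ft_force: [0.3, 2.6, -0.1]
width: 0.154
```

Call:
{"op": "apply_moves", "data": {
  "increments": [
    [1, [0, 5, 0], [0, 0, 0]],
    [1, [0, 12, 0], [0, 0, 0]],
    [1, [0, 14, 0], [0, 0, 0]],
    [1, [0, 14, 0], [0, 0, 0]],
    [1, [0, 14, 0], [0, 0, 0]],
    [1, [0, 14, 0], [0, 0, 0]],
    [1, [0, 12, 0], [0, 0, 0]],
    [1, [0, 6, 0], [0, 0, 0]]
  ]
}}

```text
time: 29.2
ee_pos: [0.5771, 0.0494, 0.187]
tcp_rot: [-1.243, -1.156, 1.155]
ft_force: [0.6, 4.6, 3.0]
width: 0.158
```

Call:
{"op": "apply_moves", "data": {
  "increments": [
    [1, [0, 3, 0], [0, 0, 0]],
    [1, [0, 2, 0], [0, 0, 0]],
    [1, [0, 2, 0], [0, 0, 0]],
    [1, [0, 2, 0], [0, 0, 0]],
    [1, [0, 0, 0], [0, 0, 0]]
  ]
}}

```text
time: 29.82
ee_pos: [0.5771, 0.0494, 0.1794]
tcp_rot: [-1.244, -1.157, 1.154]
ft_force: [-1.2, 4.9, 5.8]
width: 0.153
```

Call:
{"op": "apply_moves", "data": {
  "increments": [
    [1, [0, 2, 0], [0, 0, 0]],
    [1, [0, 2, 0], [0, 0, 0]],
    [1, [0, 1, 0], [0, 0, 0]],
    [1, [0, 0, 0], [0, 0, 0]]
  ]
}}

```text
time: 30.32
ee_pos: [0.5774, 0.0494, 0.1793]
tcp_rot: [-1.247, -1.161, 1.152]
ft_force: [-6.9, 4.7, 20.8]
width: 0.16
```

Call:
{"op": "apply_moves", "data": {
  "increments": [
    [1, [0, -3, 0], [0, 0, 0]],
    [0, [0, 0, 0], [0, 0, 0]],
    [0, [0, 0, 0], [0, 0, 0]],
    [0, [0, 0, 0], [0, 0, 0]],
    [0, [0, 0, 0], [0, 0, 0]],
    [0, [0, 0, 0], [0, 0, 0]],
    [0, [0, 0, 20], [0, 0, 0]],
    [0, [0, 0, 40], [0, 0, 0]]
  ]
}}

```text
time: 31.32
ee_pos: [0.5171, 0.0533, 0.1768]
tcp_rot: [-1.244, -1.156, 1.155]
ft_force: [-0.4, 0.5, 0.3]
width: 0.914
```

Call:
{"op": "apply_moves", "data": {
  "increments": [
    [0, [0, -20, 40], [0, 0, 0]],
    [0, [0, -40, 20], [0, 0, 0]],
    [0, [0, -40, 0], [0, 0, 0]],
    [0, [0, 0, 0], [0, 0, 0]],
    [0, [0, 0, 0], [0, 0, 0]]
  ]
}}

```text
time: 31.95
ee_pos: [0.4574, 0.0578, 0.2766]
tcp_rot: [-1.244, -1.156, 1.155]
ft_force: [0.7, 0.4, -0.5]
width: 1.001
```

Run:
```python
from g import *
print(state()["time"],state()["ee_pos"],state()["width"],state()["ft_force"])
d=shot("wrist","w15.png",0,0,512,384,1.5)
s=shot("scene","s15.png",150,90,350,240,4)
for z in (.185,.227,.231): print((w2p(s,[.578,.0497,z])-[150,90])*4)
print((w2p(s,[.6917,.1715,.148])-[150,90])*4)
```

```text
31.95 [0.45743001 0.05783666 0.27659873] 1.0008977724741612 [ 0.65820643  0.35460246 -0.47555602]
[561.00305504 308.56943755]
[562.93380932 254.67002837]
[563.12147667 249.4310606 ]
[332.74547965 366.15485349]
```

View pics/s15.png

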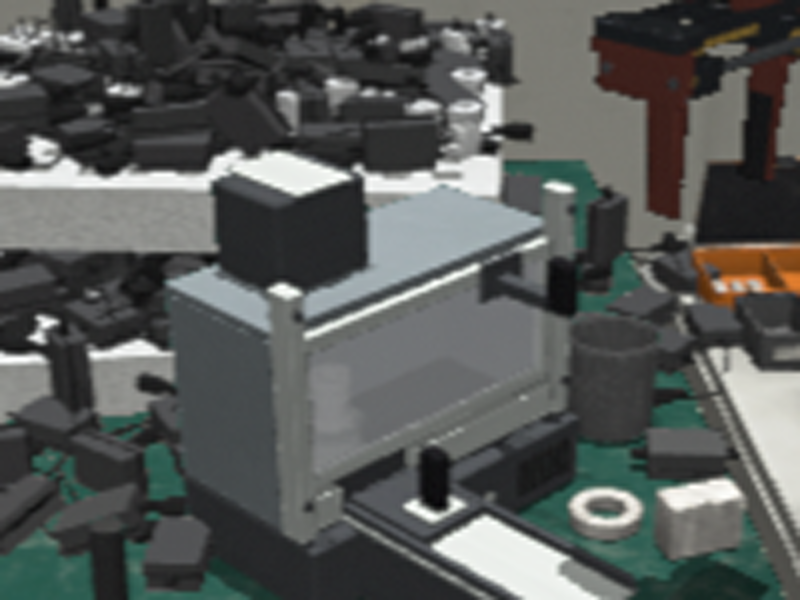

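View pics/w15.png

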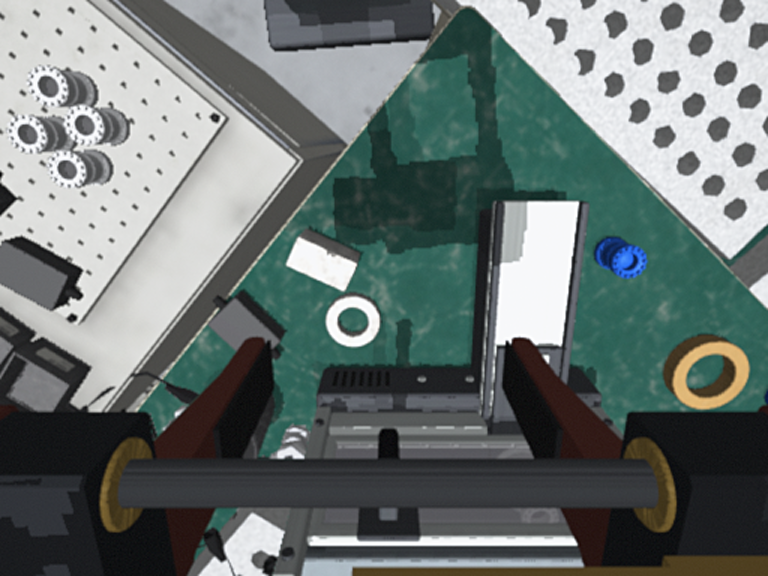

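```bash
python3 -c "
from workcell import finish_job
print(finish_job())"
```

```text
the job is handed in; nothing more can be done
None
```

The job is done and handed in at about 32 s of the 70 s; no verdict was reported. I raised the sash to its upper stop, stood the chrome coupling in the nest and pressed it down. I then pushed the tray in and lowered the sash.

**What the last checks showed:**
- **Sash:** it came down 100 mm, with 21 N at the lower stop. In the final picture the handle sits within about 3 mm of its shut height by my calibration.
- **Nest:** it went down about 10 mm and then held hard at 21 N. The coupling's floor contact matched the home height of 102 mm.
- **Tray:** it moved 142 mm, with 19 N at its end stop.
- **Coupling:** it shows upright in the nest through the shut sash.
- **Other things on the table:** those in view looked undisturbed. I did not measure their positions.
- **Robot:** it stands clear with the gripper open and no contact force.

**What failed or disagreed:**
- **Missed grip:** my first grip of the tray tab closed on nothing. The pictures showed the fingertips ending about 25 mm above the reported tool point, so I went lower and the second grip held.
- **Coupling grip:** the coupling measured about 27 mm across in the gripper instead of the 33 mm given. I took this to be its narrower part.
- **Camera disagreement:** the top and wrist cameras placed the same points 4 to 5 mm apart. I averaged them and checked the alignment by eye before placing the coupling.

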